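Vent and loosen a water filter collar

ROBOT

A 6-joint arm with a two-finger parallel gripper is mounted at the origin on the work surface. World frame = base frame: x ahead of the robot, y to its left, z up, the work surface at z = 0. Lengths are in m, angles in degrees, forces in N, time in s.
With the tool pointing down it reaches from about 0.375 to 0.9 m from the base axis. Payload 3.1 kg.
Tool frame: the origin (TCP) lies on the centre line of the jaws, within the pads' length; the fingertips stand 22 mm ahead of it and the grasp point (between the pads) lies 3 mm ahead of it; y points along the fingers, z is the direction in which the jaws open and shut, and the axes are right-handed (so a half turn about y gives the same grasp; the last joint's range is limited). The gripper opens to 87 mm and grips with 3 to 60 N. Pads are 19 mm wide; open, the fingers measure 117 mm over their backs; the gripper's body (75 mm by 190 mm) begins 51 mm behind the grasp point.
Start: joints at [-77.263, 30.224, 82.088, -0, 67.689, -10.227], TCP at [0.244, -0.575, 0.245] pointing down, gripper open.
Joint ranges: [-176.69, 176.69], [-43.24, 126.21], [12.49, 139.97], [-82, 262], [0, 151.66], [-163.58, 163.58]. Speed limits (degrees/s): [159.86, 159.86, 180, 180, 180, 180].

INTERFACE

Orientations are given as a 3x3 rotation matrix whose columns are the frame's x, y, z axes.
In Python, from rig import bot gives the robot as it stands.
- The arm moves only by the tool jog_arm, never from a script. Its argument "motion" is one flat list of numbers, 6 for each row, row after row: the shift along the tool's x, y, z in mm, then the turn, a rotation vector about the tool's x, y, z in degrees. A call has 1 to 20 rows; each row is the pose to reach, as a shift and turn from the pose commanded when the call began, along the tool's axes at that moment; what a row does not reach only later rows make up. A row lasts 1/8 s, in which the tool goes at most 62.5 mm and 10.7 degrees, less where a joint would pass 70% of its speed; a pose out of reach is approached as far as the arm can. A call with a gripper value outside its range is refused whole. "gripper" is the opening, from 0 (shut) to 1 (fully open), set as the call begins (left out, the last holds). The fingers move at their own pace and stop on an object; the grip force is fixed at half the most. Time passes only in rows, so rows that repeat a pose let the fingers close. It gives the time, the measured TCP pose, the force and the opening at its end, in the units of the state.
- bot.read_state(): the state, without advancing time (a new reading comes with each control period).
- bot.capture(name): name is "side" or "top"; returns (picture, depth): 480x640x3 uint8, red, green, blue; 480x640 float32, m along the optical axis (not along the pixel's ray), 0 where there is no reading.
- bot.get_calibration(name): a dict with "mtx" (3x3 intrinsics, pixels), "pose" (4x4, takes a point from camera to world coordinates). Camera axes: x right, y up, looking along -z (the intrinsics and any distortion apply to the point x, -y, -z); pixel columns grow to the right and rows downward; lengths in m; the calibration is good to about 2 mm. A picture is of the moment at which its call begins. get_calibration takes no time and is no camera call.
- bot.hand_in(): hands the job in, once; it reports no verdict.
The state is a dict: "time_s": time; "joint_positions": joint angles; "qvel": joint speeds; "tau": joint torques, N m; "position": TCP position; "tcp_rot": TCP orientation; "force": force on the tool from outside, world axes, zero at the start; "moment": the same for the moment, N m; "opening": opening from 0.0 (shut) to 1.0 (fully open).
Only numpy, scipy, OpenCV 4.12 (cv2) and the standard library are available. Lean on these libraries where they do the work, as an engineer would, in place of code of your own. Each camera call takes 0.05 s, during which the arm holds its last target.

TASK

Get the bench water filter ready for a cartridge change: first press the vent plunger in the middle of its lid fully down with a fingertip and let it come back up, while the collar is still tight. Then roll the knurled collar anticlockwise (seen from above) with a fingertip against its rim, counting exactly two full turns, so that it is loose but still on its thread and its white pip is back beside the pointer bar on the lid. Push only, do not grip or lift anything, and leave the other things on the counter where they stand.

Things in the scene. Friction and masses are not known exactly. Their poses are not given: they have to be found in the camera images.
- filter: The water filter, bolted to the counter; origin on its upright axis at counter height, x along the dark pointer bar on the lid. White base plate 116 mm square, 12 mm high; copper pipe stubs up to 27 mm high at +x and -x, out to 85 mm; clear bowl and neck radius 43 mm up to 122 mm; collar at 120 to 146 mm; white lid boss inside it, radius 31 mm, top at 156 mm.
- collar_centre (a point): Fixed point on the filter's axis, 146 mm above the counter, level with the top face of the tight collar (ring radius 44 mm, 26 mm high, with grip ribs out to 52 mm).
- collar (a joint): The black knurled collar's turn in rad, growing anticlockwise seen from above; 0 = pip exactly at the pointer bar, tight. It starts within 0.25 of 0 (stop at -0.35), so two full turns = 12.57. Turning takes 0.1 N m (about 2 N at the rim); it stays where it is left and climbs 3 mm a turn on its thread, so after two turns it spans 126 to 152 mm in height.
- collar_rib (a point): Outermost point, half-way up the collar, of the grip rib in line with the pip, 52 mm from the axis; turns with the collar. Seven such upright round-nosed ribs stand evenly round the rim over its full height, each 10 mm thick and 8 mm proud of the ring; the gap between neighbours is about 34 mm, so a fingertip can sit in it and push a rib round.
- collar_pip (a point): Top of the white pip (7 mm across, 4 mm tall) on the collar's top face, 38.5 mm from the axis; turns with the collar.
- vent (a joint): Travel of the vent plunger in m: 0 = up, 0.006 = fully down. A spring brings it back up; it takes about 2 N to start and 5.4 N fully down.
- vent_top (a point): Centre of the top face of the grey vent plunger, radius 10 mm, on the filter's axis in the middle of the lid; when up it stands 10 mm above the lid, 166 mm above the counter.
- soap_mid (a point): Bystander: white soap bottle with a blue pump, radius 31 mm, 151 mm tall; point on its axis 70 mm above the counter. Stands about 220 mm from the filter's axis.
- jar_mid (a point): Bystander: glass jar with a steel lid, radius 34 mm, 75 mm tall; point at its centre.
- cartridge_mid (a point): Bystander: the new filter cartridge, a white upright cylinder with grey ends, radius 28 mm, 98 mm tall; point 46 mm above the counter on its axis.
- cassette_mid (a point): Bystander: flat steel instrument cassette, 90 by 150 by 28 mm, lying on the counter; point at its centre.

How it is judged:
By the outcome, as a careful person would: the job done as asked, in the order asked, and still so for the second after the job is handed in, with the robot touching nothing.
It also fails if it takes over 72 s, if anything falls off the work surface, if the arm or the gripper's body presses on something with over 40 N, if the wrist force passes 120 N, or if a joint passes its speed limit or range.

## Working session

There is one attempt and no reset: what is moved stays moved. The work goes in short steps, Python scripts to look and compute and a tool call to move; the robot and the scene stay as the last step left them, time stands still between calls to the robot, and variables do not carry over. Pictures are saved under pics/ and viewed, and the job is handed in when it is done.

Besides the shell and the picture viewer there is one more tool, called after ">>>" as a command line: name --argument value ..., lists and objects as JSON in quotes. jog_arm: Moves the arm, as the interface text tells. Its arguments: {"type":"object","properties":{"motion":{"type":"array","items":{"type":"number"}},"gripper":{"type":"number"}},"required":["motion"]}

```bash
ls; mkdir -p pics; python3 - <<'E'
from rig import bot
import cv2,numpy as np
np.set_printoptions(precision=4,suppress=True)
print(bot.read_state())
for n in("top","side"):
    c=bot.get_calibration(n);print(n,c)
    p,d=bot.capture(n);cv2.imwrite(f"pics/{n}0.png",p[:,:,::-1]);np.save(f"pics/{n}0.npy",d)
E
```

```text
pics
{'time_s': 0.0, 'joint_positions': array([-77.263 ,  30.2785,  82.1575,  -0.0007,  67.6882, -10.2269]), 'qvel': array([ 0.0154,  0.0092, -0.0293,  0.0338,  0.0392, -0.0125]), 'tau': array([  0.0005, -44.0038, -17.6596,   0.0632,   0.0583,  -0.0002]), 'position': array([ 0.2437, -0.5748,  0.2436]), 'tcp_rot': array([[-0.9207, -0.0005,  0.3902],
       [-0.3902,  0.0021, -0.9207],
       [-0.0004, -1.    , -0.0021]]), 'force': array([-0.7685,  0.399 ,  0.0739]), 'moment': array([-0.0036,  0.0321, -0.0101]), 'opening': 0.996478243642606}
top {'mtx': array([[467.7184,   0.    , 320.9397],
       [  0.    , 467.7184, 244.1653],
       [  0.    ,   0.    ,   1.    ]]), 'pose': array([[ 0.0078,  0.9961, -0.0884,  0.5009],
       [-0.9996,  0.0103,  0.0278,  0.0791],
       [ 0.0286,  0.0882,  0.9957,  1.113 ],
       [ 0.    ,  0.    ,  0.    ,  1.    ]])}
side {'mtx': array([[485.7866,   0.    , 323.1629],
       [  0.    , 485.7866, 240.0581],
       [  0.    ,   0.    ,   1.    ]]), 'pose': array([[-0.9304,  0.1673, -0.3261,  0.254 ],
       [-0.366 , -0.4706,  0.8029,  0.8496],
       [-0.0191,  0.8663,  0.4991,  0.6287],
       [ 0.    ,  0.    ,  0.    ,  1.    ]])}
```

View pics/top0.png

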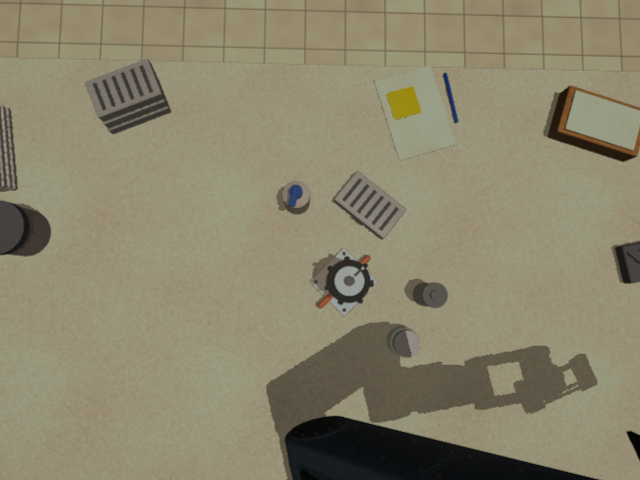

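View pics/side0.png

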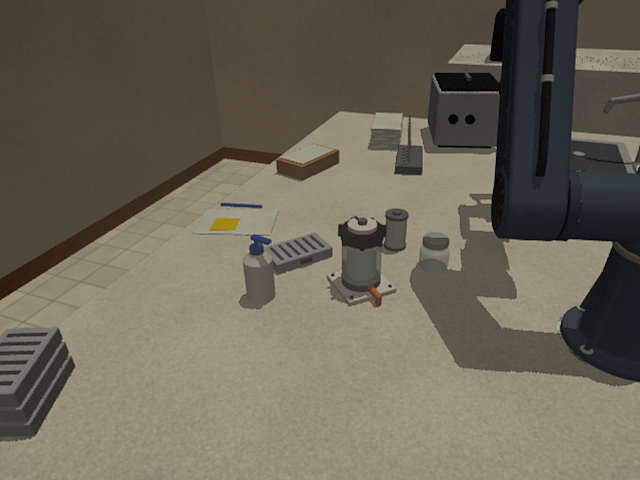

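The top view has the filter at (349,281), soap at (296,196), cassette at (370,205), cartridge at (430,294) and jar at (404,341). I'll enlarge the filter.

```bash
cat > h.py <<'E'
import numpy as np,cv2
np.set_printoptions(precision=4,suppress=True)
def ray(c,u,v):
    K=c["mtx"];P=c["pose"]
    d=np.array([(u-K[0,2])/K[0,0],-(v-K[1,2])/K[1,1],-1.])
    return P[:3,3],P[:3,:3]@d
def atz(c,u,v,z):
    o,d=ray(c,u,v);return o+d*(z-o[2])/d[2]
def proj(c,p):
    P=c["pose"];q=P[:3,:3].T@(np.asarray(p)-P[:3,3]);K=c["mtx"]
    return np.array([K[0,0]*q[0]/-q[2]+K[0,2],K[1,1]*-q[1]/-q[2]+K[1,2]])
def crop(img,u0,v0,w,h,s,name):
    cv2.imwrite(name,cv2.resize(img[v0:v0+h,u0:u0+w],None,fx=s,fy=s,interpolation=cv2.INTER_CUBIC))
E
python3 - <<'E'
from h import *
a=cv2.imread("pics/top0.png");b=cv2.imread("pics/side0.png")
crop(a,305,240,90,75,8,"pics/top0c.png");crop(b,315,200,90,110,5,"pics/side0c.png")
E
```

```text
(no output)
```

View pics/top0c.png

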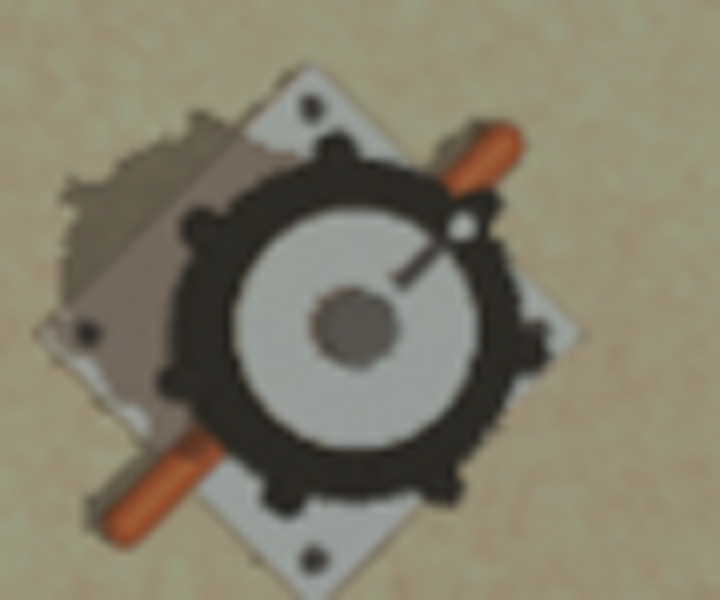

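View pics/side0c.png

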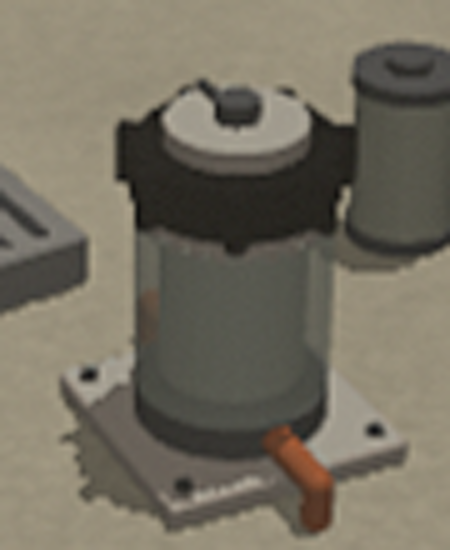

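```bash
python3 - <<'E'
from h import *
from rig import bot
T=bot.get_calibration("top");S=bot.get_calibration("side")
f=lambda x,y,s,u0,v0:((x+.5)/s-.5+u0,(y+.5)/s-.5+v0)
g=lambda x,y:f(x,y,8,305,240)
v=atz(T,*g(356,327),.166);print("vent",v, "lid",atz(T,*g(356,329),.156))
print("vent side",atz(S,*f(238,100,5,315,200),.166))
pip=atz(T,*g(463,226),.150);print("pip",pip,np.hypot(*(pip-v)[:2]),np.degrees(np.arctan2(*(pip-v)[1::-1])))
for p in((400,285),(445,240)):
    q=atz(T,*g(*p),.158);print("bar",q,np.degrees(np.arctan2(*(q-v)[1::-1])))
a=atz(T,*g(510,138),.02);b=atz(T,*g(118,530),.02);print("pipes",a,b,(a+b)/2,np.hypot(*(a-b)[:2]),np.degrees(np.arctan2(*(a-b)[1::-1])))
for n,u,w,z in(("soap",296,190,.15),("cass",370,205,.028),("cart",433,294,.098),("jar",404,341,.075)):
    q=atz(T,u,w,z);print(n,q,np.hypot(*(q-v)[:2]),np.degrees(np.arctan2(*(q-v)[1::-1])))
for n,u,w,z in(("soap",259,250,.11),("cart",397,213,.098),("jar",436,240,.075)):
    q=atz(S,u,w,z);print(n,q,np.hypot(*(q-v)[:2]))
print(np.hypot(*v[:2]))
E
```

```text
vent [ 0.5119 -0.0048  0.166 ] lid [ 0.5115 -0.0057  0.156 ]
vent side [0.5115 0.0002 0.166 ]
pip [ 0.5383 -0.0338  0.15  ] 0.03922057275393155 -47.713682811671376
bar [ 0.5228 -0.0168  0.158 ] -47.669903067768715
bar [ 0.5344 -0.0283  0.158 ] -46.248991025541336
pipes [ 0.5693 -0.0629  0.02  ] [0.4544 0.0513 0.02  ] [ 0.5118 -0.0058  0.02  ] 0.16199445147207567 -44.810974410772545
soap [0.6993 0.1052 0.15  ] 0.21726878927914023 30.40487201421703
cass [ 0.691 -0.066  0.028] 0.18925486210720974 -18.864357941088127
cart [ 0.4848 -0.1938  0.098 ] 0.1908862251936963 -98.16997137345149
jar [ 0.3811 -0.1343  0.075 ] 0.1840473773898283 -135.2865467328221
soap [0.7033 0.0984 0.11  ] 0.21744282277009205
cart [ 0.4808 -0.1851  0.098 ] 0.18292724732185955
jar [ 0.3749 -0.1269  0.075 ] 0.18350596889760445
0.5119300203159813
```

Centre ≈ (0.512, −0.0025), with the pointer bar at about −46° and the pip about in line with it. The plan has two parts:
- **Vent:** close the fingers, hover over the vent and press.
- **Collar:** make three orbital strokes of 5, 5 and 4 rib pitches, which is 14 pitches or two turns. The tool turns with each orbit.

>>> jog_arm --motion '[-33.6,2.1,-30.2,0,4,0,-67.1,4.3,-60.4,0,8,0,-100.7,6.4,-90.5,0,12,0,-134.3,8.6,-120.7,0,16,0,-167.9,10.7,-150.9,0,20,0,-201.4,12.9,-181.1,0,24,0,-235,15,-211.2,0,28,0,-268.6,17.1,-241.4,0,32,0,-302.1,19.3,-271.6,0,36,0,-335.7,21.4,-301.8,0,40,0,-369.3,23.6,-332,0,44,0,-402.9,25.7,-362.1,0,48,0,-436.4,27.9,-392.3,0,52,0,-470,30,-422.5,0,56,0,-470,30,-422.5,0,56,0,-470,30,-422.5,0,56,0]' --gripper 0

```text
time_s: 2.1
position: [0.5112, -0.0032, 0.2142]
tcp_rot: [[-0.839, -0.001, -0.544], [0.544, -0.0, -0.839], [0.001, -1.0, 0.001]]
force: [-0.2, -0.3, -1.2]
opening: 0.004
```

```bash
python3 - <<'E'
from h import *
from rig import bot
s=bot.read_state();print(s["time_s"],s["position"],s["tcp_rot"],s["force"],s["opening"],s["joint_positions"])
for n in("top","side"):
    p,d=bot.capture(n);p=p[:,:,::-1].copy();cv2.imwrite(f"pics/{n}1.png",p)
    c=bot.get_calibration(n);t=s["position"]+.022*s["tcp_rot"][:,1];print(n,proj(c,t),[proj(c,[.512,-.0025,z]) for z in(.166,)])
    if n=="side":crop(p,310,160,100,100,6,"pics/side1c.png")
    else:crop(p,300,220,100,100,6,"pics/top1c.png")
E
```

```text
2.1 [ 0.5112 -0.0032  0.2142] [[-0.8389 -0.0012 -0.5442]
 [ 0.5442 -0.0003 -0.8389]
 [ 0.0009 -1.      0.0009]] [-0.1833 -0.2741 -1.2388] 0.003512917321910677 [-12.8827  23.9558 100.0945  -0.0367  56.016  110.1086]
top [349.4343 280.6465] [array([347.9238, 280.3824])]
side [363.1283 207.42  ] [array([362.3707, 218.9844])]
```

View pics/side1c.png

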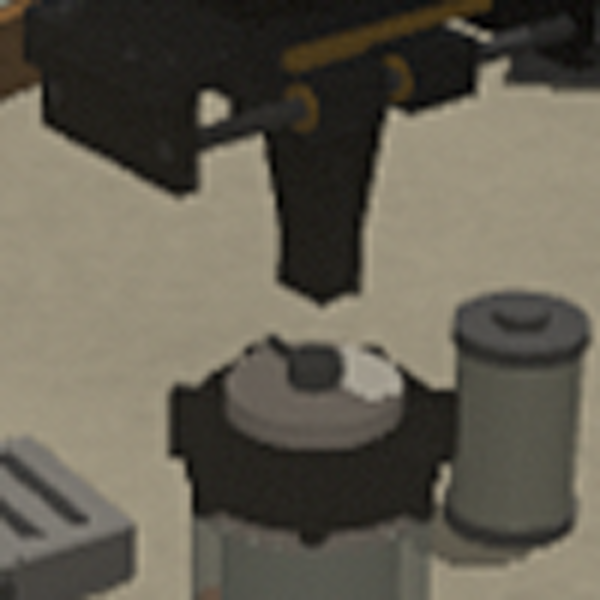

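View pics/top1c.png

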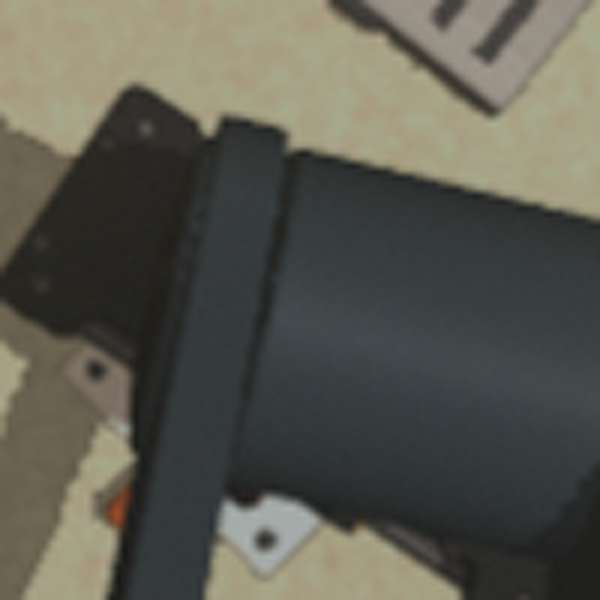

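```bash
python3 - <<'E'
from h import *
from rig import bot
a=cv2.imread("pics/side0.png");S=bot.get_calibration("side");T=bot.get_calibration("top")
k=10
b=cv2.resize(a[205:265,330:400],None,fx=k,fy=k,interpolation=cv2.INTER_CUBIC)
def draw(c,cx,cy,z,r,col):
    t=np.linspace(0,2*np.pi,60);P=[proj(S,[cx+r*np.cos(q),cy+r*np.sin(q),z]) for q in t]
    P=[((p-[330,205]+.5)*k-.5) for p in P];cv2.polylines(b,[np.int32(P)],1,col,1)
for cy,col in((-.005,(0,0,255)),(0,(0,255,0))):
    draw(S,.512,cy,.156,.031,col);draw(S,.512,cy,.166,.010,col)
cv2.imwrite("pics/ov.png",b)
a=cv2.imread("pics/top0.png")
b=cv2.resize(a[250:310,315:385],None,fx=k,fy=k,interpolation=cv2.INTER_CUBIC)
def draw2(cx,cy,z,r,col):
    t=np.linspace(0,2*np.pi,60);P=[proj(T,[cx+r*np.cos(q),cy+r*np.sin(q),z]) for q in t]
    P=[((p-[315,250]+.5)*k-.5) for p in P];cv2.polylines(b,[np.int32(P)],1,col,1)
for cy,col in((-.005,(0,0,255)),(0,(0,255,0))):
    draw2(.512,cy,.156,.031,col);draw2(.512,cy,.166,.010,col)
cv2.imwrite("pics/ov2.png",b)
E
```

```text
(no output)
```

View pics/ov.png

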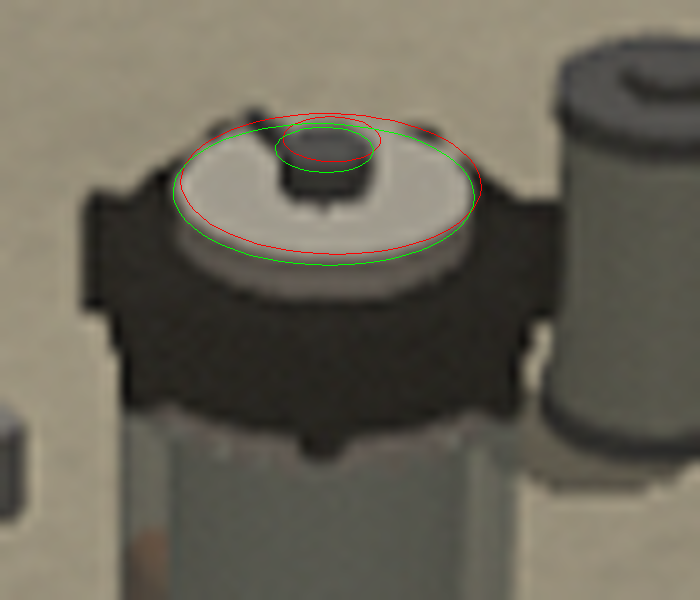

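View pics/ov2.png

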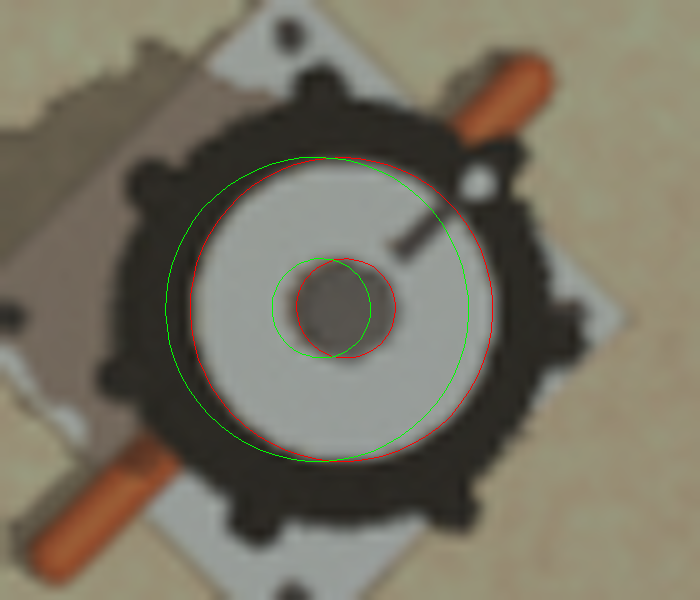

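Side crop: the shut fingertip is at about (363,207), predicted (363.1,207.4). The lid centre is about (362,224). The two cameras agree on roughly (0.511, −0.004). Pressing the vent now.

>>> jog_arm --motion '[0,8,0,0,0,0,0,18,0,0,0,0,0,24,0,0,0,0,0,27,0,0,0,0,0,30,0,0,0,0,0,32,0,0,0,0,0,33,0,0,0,0,0,33,0,0,0,0]'

```text
time_s: 3.2
position: [0.5112, -0.0032, 0.1823]
tcp_rot: [[-0.839, -0.001, -0.545], [0.545, -0.001, -0.839], [0.0, -1.0, 0.001]]
force: [-4.9, -1.9, 8.5]
opening: 0.004
```

>>> jog_arm --motion '[0,1,0,0,0,0,0,2,0,0,0,0,0,2,0,0,0,0,0,2,0,0,0,0]'

```text
time_s: 3.7
position: [0.5112, -0.0032, 0.1821]
tcp_rot: [[-0.839, -0.0, -0.545], [0.545, -0.001, -0.839], [-0.001, -1.0, 0.001]]
force: [-8.0, -1.6, 20.2]
opening: 0.005
```

The plunger bottomed: tip at 0.160 with 20 N. Releasing, then moving out to the entry gap.

>>> jog_arm --motion '[0,-4,0,0,0,0,0,-12,0,0,0,0,0,-25,0,0,0,0,0,-30,25,0,0,0,0,-30,55,0,0,0,0,-25,76,0,0,0,0,-5,76,0,0,0,0,15,76,0,0,0,0,27,76,0,0,0,0,27,76,0,0,0]'

```text
time_s: 4.95
position: [0.4703, -0.0666, 0.1521]
tcp_rot: [[-0.838, -0.001, -0.545], [0.545, 0.001, -0.838], [0.001, -1.0, 0.0]]
force: [0.2, -0.1, -0.5]
opening: 0.005
```

```bash
python3 - <<'E'
from h import *
from rig import bot
s=bot.read_state();print(s["time_s"],s["position"],s["force"],s["joint_positions"])
for n in("top","side"):
    p,d=bot.capture(n);p=p[:,:,::-1].copy();cv2.imwrite(f"pics/{n}2.png",p)
    c=bot.get_calibration(n);t=s["position"]+.022*s["tcp_rot"][:,1];print(n,proj(c,t))
    if n=="side":crop(p,320,170,90,90,6,"pics/side2c.png")
    else:crop(p,300,230,100,100,6,"pics/top2c.png")
E
```

```text
4.95 [ 0.4703 -0.0666  0.1521] [ 0.2047 -0.0659 -0.5182] [-21.5798  27.4497 108.3769   0.0119  44.2412 101.4443]
top [376.9211 300.7929]
side [389.2937 223.7509]
```

View pics/side2c.png

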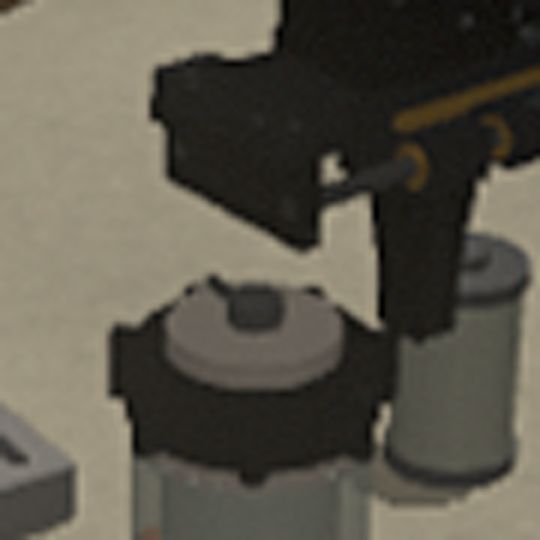

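View pics/top2c.png

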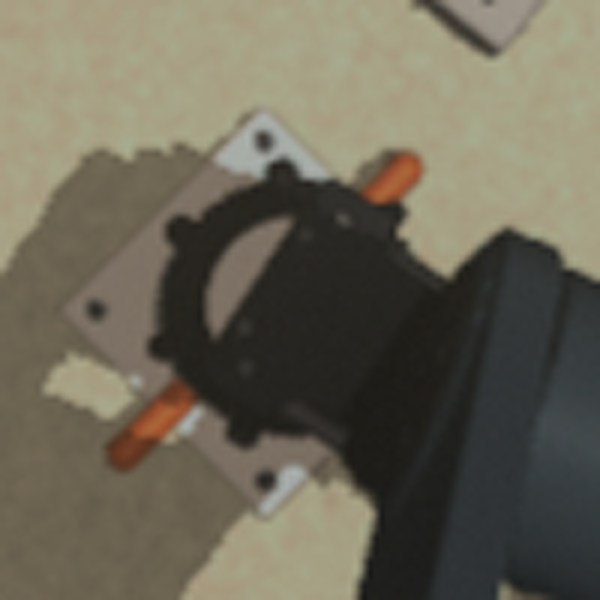

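The vent is back up (crop (255,305)) and the collar is unmoved. First stroke: in to R = 62 mm, then orbit anticlockwise.

```bash
cat >> h.py <<'E'
def arc(R0,x0,steps):
    # steps (R,delta); tool at radius R0 along +z, offset x0; returns rows
    out=[]
    for R,d in steps:
        a=np.radians(d);out+=[round(-1e3*R*np.sin(a)-x0,1),0,round(1e3*R*np.cos(a)-1e3*R0,1),0,-d,0]
    return out
E
python3 -c "
from h import *
print([float(x) for x in arc(.0746,0,[(.068,0),(.062,0)]+[(.062,d) for d in [4,10]+list(range(16,137,8))])])"
```

```text
[-0.0, 0.0, -6.6, 0.0, 0.0, 0.0, -0.0, 0.0, -12.6, 0.0, 0.0, 0.0, -4.3, 0.0, -12.8, 0.0, -4.0, 0.0, -10.8, 0.0, -13.5, 0.0, -10.0, 0.0, -17.1, 0.0, -15.0, 0.0, -16.0, 0.0, -25.2, 0.0, -18.0, 0.0, -24.0, 0.0, -32.9, 0.0, -22.0, 0.0, -32.0, 0.0, -39.9, 0.0, -27.1, 0.0, -40.0, 0.0, -46.1, 0.0, -33.1, 0.0, -48.0, 0.0, -51.4, 0.0, -39.9, 0.0, -56.0, 0.0, -55.7, 0.0, -47.4, 0.0, -64.0, 0.0, -59.0, 0.0, -55.4, 0.0, -72.0, 0.0, -61.1, 0.0, -63.8, 0.0, -80.0, 0.0, -62.0, 0.0, -72.4, 0.0, -88.0, 0.0, -61.7, 0.0, -81.1, 0.0, -96.0, 0.0, -60.2, 0.0, -89.6, 0.0, -104.0, 0.0, -57.5, 0.0, -97.8, 0.0, -112.0, 0.0, -53.7, 0.0, -105.6, 0.0, -120.0, 0.0, -48.9, 0.0, -112.8, 0.0, -128.0, 0.0, -43.1, 0.0, -119.2, 0.0, -136.0, 0.0]
```

>>> jog_arm --motion '[0,0,-6.6,0,0,0,0,0,-12.6,0,0,0,-4.3,0,-12.8,0,-4,0,-10.8,0,-13.5,0,-10,0,-17.1,0,-15,0,-16,0,-25.2,0,-18,0,-24,0,-32.9,0,-22,0,-32,0]'

```text
time_s: 5.92
position: [0.5096, -0.0664, 0.1527]
tcp_rot: [[-1.0, -0.002, -0.012], [0.012, -0.001, -1.0], [0.002, -1.0, 0.001]]
force: [-2.1, -2.3, 0.2]
opening: 0.007
```

```bash
python3 - <<'E'
from h import *
from rig import bot
s=bot.read_state();print(s["time_s"],s["position"],s["force"],s["joint_positions"])
p,d=bot.capture("side");p=p[:,:,::-1].copy();crop(p,320,170,90,90,6,"pics/side3c.png")
p,d=bot.capture("top");p=p[:,:,::-1].copy();crop(p,300,230,100,100,6,"pics/top3c.png")
E
```

```text
5.925 [ 0.5096 -0.0664  0.1527] [-2.1369 -2.2932  0.156 ] [-19.8483  29.6526 102.914   -0.1259  47.4934  70.936 ]
```

View pics/top3c.png

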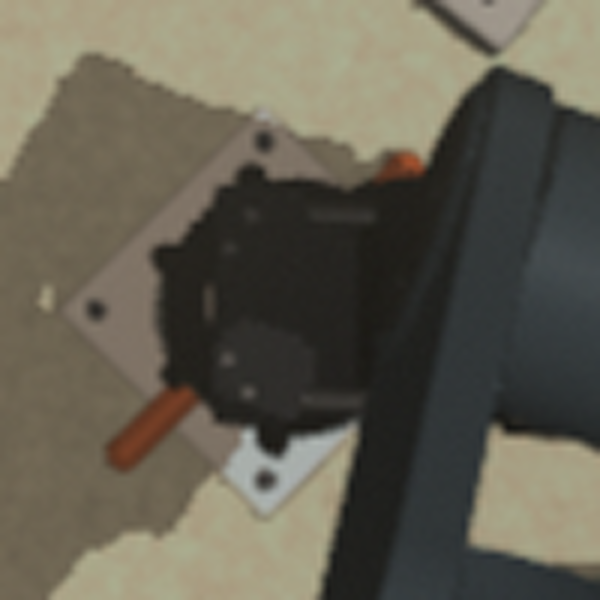

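View pics/side3c.png

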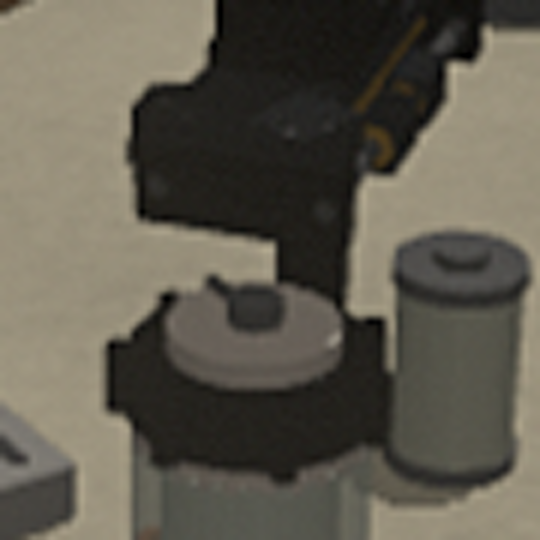

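The collar is moving; its ribs have shifted. The force direction (47° outward) shows contact high on the rib nose, because the fingertips taper. I'll go in to R = 59.

```bash
python3 -c "
from h import *
print([float(x) for x in arc(.062,0,[(.061,1),(.060,4),(.059,8),(.059,14),(.059,20),(.059,26)])])"
```

```text
[-1.1, 0.0, -1.0, 0.0, -1.0, 0.0, -4.2, 0.0, -2.1, 0.0, -4.0, 0.0, -8.2, 0.0, -3.6, 0.0, -8.0, 0.0, -14.3, 0.0, -4.8, 0.0, -14.0, 0.0, -20.2, 0.0, -6.6, 0.0, -20.0, 0.0, -25.9, 0.0, -9.0, 0.0, -26.0, 0.0]
```

>>> jog_arm --motion '[-1.1,0,-1,0,-1,0,-4.2,0,-2.1,0,-4,0,-8.2,0,-3.6,0,-8,0,-14.3,0,-4.8,0,-14,0,-20.2,0,-6.6,0,-20,0,-25.9,0,-9,0,-26,0]'

```text
time_s: 6.78
position: [0.5384, -0.0602, 0.1535]
tcp_rot: [[-0.905, 0.006, 0.425], [-0.425, -0.005, -0.905], [-0.003, -1.0, 0.007]]
force: [1.8, -7.4, 0.1]
opening: 0.005
```

Radial force has grown to 7.5 N, so the face now bears on the ring and the axis must lie about 2 mm further to −y. I'll ease out with the centre at (0.5115, −0.006) and R = 62.5.

```bash
python3 -c "
from h import *
print([float(x) for x in arc(.057,0,[(.060,2),(.0625,6),(.0625,12),(.0625,18),(.0625,24),(.0625,30),(.0625,30)])])"
```

```text
[-2.1, 0.0, 3.0, 0.0, -2.0, 0.0, -6.5, 0.0, 5.2, 0.0, -6.0, 0.0, -13.0, 0.0, 4.1, 0.0, -12.0, 0.0, -19.3, 0.0, 2.4, 0.0, -18.0, 0.0, -25.4, 0.0, 0.1, 0.0, -24.0, 0.0, -31.2, 0.0, -2.9, 0.0, -30.0, 0.0, -31.2, 0.0, -2.9, 0.0, -30.0, 0.0]
```

>>> jog_arm --motion '[-2.1,0,3,0,-2,0,-6.5,0,5.2,0,-6,0,-13,0,4.1,0,-12,0,-19.3,0,2.4,0,-18,0,-25.4,0,0.1,0,-24,0,-31.2,0,-2.9,0,-30,0,-31.2,0,-2.9,0,-30,0]'

```text
time_s: 7.65
position: [0.5624, -0.0408, 0.1523]
tcp_rot: [[-0.575, -0.001, 0.818], [-0.818, 0.001, -0.575], [-0.0, -1.0, -0.002]]
force: [0.5, 0.3, 0.5]
opening: 0.006
```

```bash
python3 - <<'E'
from h import *
from rig import bot
s=bot.read_state();print(s["time_s"],s["position"],s["force"],s["moment"],s["joint_positions"])
print(s["tcp_rot"])
p,d=bot.capture("side");p=p[:,:,::-1].copy();crop(p,320,170,90,90,6,"pics/side4c.png")
p,d=bot.capture("top");p=p[:,:,::-1].copy();crop(p,300,230,100,100,6,"pics/top4c.png")
E
```

```text
7.65 [ 0.5624 -0.0408  0.1523] [0.5345 0.2612 0.4658] [-0.0229 -0.0553  0.0035] [-15.5273  32.7123  95.7893   0.066   51.5881  19.5503]
[[-0.5753 -0.0013  0.818 ]
 [-0.818   0.0013 -0.5753]
 [-0.0003 -1.     -0.0018]]
```

View pics/top4c.png

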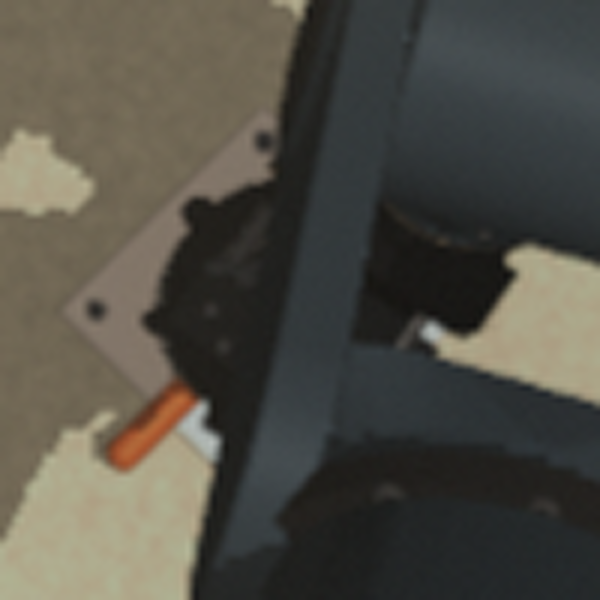

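View pics/side4c.png

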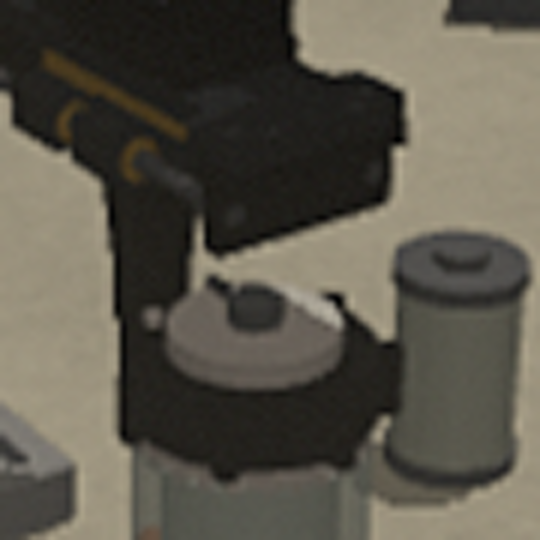

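```bash
python3 - <<'E'
from h import *
from rig import bot
S=bot.get_calibration("side")
u,v=(152.5/6-.5+320,318.5/6-.5+170)
for C in((.5115,-.004),(.5115,0)):
  q=atz(S,u,v,.151);d=q[:2]-C;print(q,np.hypot(*d),np.degrees(np.arctan2(d[1],d[0])))
  for a in range(0,60,6):
    print(a,proj(S,[C[0]+.0385*np.cos(np.radians(a)),C[1]+.0385*np.sin(np.radians(a)),.150])-[u,v])
E
```

```text
[ 0.5499 -0.0024  0.151 ] 0.038441427922353937 2.3559573257414193
0 [0.2057 0.0819]
6 [-0.3326  0.9466]
12 [-0.6777  1.839 ]
18 [-0.8238  2.7499]
24 [-0.7673  3.6694]
30 [-0.5067  4.5876]
36 [-0.0428  5.4943]
42 [0.6213 6.3792]
48 [1.48   7.2319]
54 [2.5255 8.0426]
[ 0.5499 -0.0024  0.151 ] 0.03848508144678459 -3.6048718279311673
0 [-0.4239  0.9257]
6 [-0.966   1.7959]
12 [-1.3143  2.694 ]
18 [-1.463   3.6107]
24 [-1.4086  4.5362]
30 [-1.1494  5.4603]
36 [-0.6862  6.3729]
42 [-0.0222  7.2636]
48 [0.8373 8.122 ]
54 [1.8842 8.9381]
```

The side view shows the pip at about (345,223), which puts the collar at only about +46°. So the tapered fingertip rode over the rib and is now in the next gap. I'll centre it in the gap and probe inward for the ring.

```bash
python3 -c "
from h import *
print([float(x) for x in arc(.0625,0,[(.0625,5),(.0615,9),(.060,9),(.0585,9),(.0575,9),(.0565,9),(.0565,9)])])"
```

```text
[-5.4, 0.0, -0.2, 0.0, -5.0, 0.0, -9.6, 0.0, -1.8, 0.0, -9.0, 0.0, -9.4, 0.0, -3.2, 0.0, -9.0, 0.0, -9.2, 0.0, -4.7, 0.0, -9.0, 0.0, -9.0, 0.0, -5.7, 0.0, -9.0, 0.0, -8.8, 0.0, -6.7, 0.0, -9.0, 0.0, -8.8, 0.0, -6.7, 0.0, -9.0, 0.0]
```

>>> jog_arm --motion '[-5.4,0,-0.2,0,-5,0,-9.6,0,-1.8,0,-9,0,-9.4,0,-3.2,0,-9,0,-9.2,0,-4.7,0,-9,0,-9,0,-5.7,0,-9,0,-8.8,0,-6.7,0,-9,0,-8.8,0,-6.7,0,-9,0]'

```text
time_s: 8.62
position: [0.5625, -0.0309, 0.1526]
tcp_rot: [[-0.439, -0.0, 0.898], [-0.898, 0.0, -0.439], [-0.0, -1.0, -0.0]]
force: [0.5, -0.0, -0.5]
opening: 0.004
```

>>> jog_arm --motion '[0,0,-1,0,0,0,0,0,-2,0,0,0,0,0,-3,0,0,0,0,0,-3,0,0,0]'

```text
time_s: 9.12
position: [0.5601, -0.0296, 0.1526]
tcp_rot: [[-0.439, 0.0, 0.899], [-0.899, -0.0, -0.439], [-0.0, -1.0, 0.001]]
force: [-0.3, 0.0, -1.7]
opening: 0.007
```

>>> jog_arm --motion '[0,0,-1,0,0,0,0,0,-2,0,0,0,0,0,-2,0,0,0]'

```text
time_s: 9.5
position: [0.5598, -0.0295, 0.153]
tcp_rot: [[-0.439, 0.004, 0.898], [-0.898, -0.001, -0.439], [-0.0, -1.0, 0.004]]
force: [3.5, -3.0, -1.7]
opening: 0.008
```

Ring contact gives 4.5 N radial, which makes the half-thickness about 11 mm with the centre at (0.511, −0.004). So R = 57.5 mm sits deep in the gap, and I'll resume the orbit there.

```bash
python3 -c "
from h import *
print([float(x) for x in arc(.0529,1.1,[(.056,0),(.0575,2),(.0575,5),(.0575,9),(.0575,14),(.0575,20),(.0575,26),(.0575,32),(.0575,38),(.0575,44)])])"
```

```text
[-1.1, 0.0, 3.1, 0.0, 0.0, 0.0, -3.1, 0.0, 4.6, 0.0, -2.0, 0.0, -6.1, 0.0, 4.4, 0.0, -5.0, 0.0, -10.1, 0.0, 3.9, 0.0, -9.0, 0.0, -15.0, 0.0, 2.9, 0.0, -14.0, 0.0, -20.8, 0.0, 1.1, 0.0, -20.0, 0.0, -26.3, 0.0, -1.2, 0.0, -26.0, 0.0, -31.6, 0.0, -4.1, 0.0, -32.0, 0.0, -36.5, 0.0, -7.6, 0.0, -38.0, 0.0, -41.0, 0.0, -11.5, 0.0, -44.0, 0.0]
```

>>> jog_arm --motion '[-1.1,0,3.1,0,0,0,-3.1,0,4.6,0,-2,0,-6.1,0,4.4,0,-5,0,-10.1,0,3.9,0,-9,0,-15,0,2.9,0,-14,0,-20.8,0,1.1,0,-20,0,-26.3,0,-1.2,0,-26,0,-31.6,0,-4.1,0,-32,0,-36.5,0,-7.6,0,-38,0,-41,0,-11.5,0,-44,0]'

```text
time_s: 10.75
position: [0.5653, 0.0134, 0.1524]
tcp_rot: [[0.313, -0.001, 0.95], [-0.95, -0.0, 0.313], [-0.0, -1.0, -0.001]]
force: [0.8, -2.6, 0.6]
opening: 0.005
```

```bash
python3 - <<'E'
from h import *
from rig import bot
s=bot.read_state();print(s["time_s"],s["position"],s["force"],s["joint_positions"])
d=s["position"][:2]-[.511,-.004];print(np.hypot(*d),np.degrees(np.arctan2(d[1],d[0])));z=s["tcp_rot"][:,2];t=np.array([-z[1],z[0],0]);print("rad",s["force"]@z,"tan",s["force"]@t)
p,d=bot.capture("side");p=p[:,:,::-1].copy();crop(p,320,170,90,90,6,"pics/side5c.png")
E
```

```text
10.75 [0.5653 0.0134 0.1524] [ 0.7729 -2.5997  0.6131] [ -9.9534  32.8044  95.5694  -0.0291  51.685  -28.1839]
0.05705241334677079 17.725838406477045
rad -0.08075708060945594 tan -2.7110010645731233
```

View pics/side5c.png

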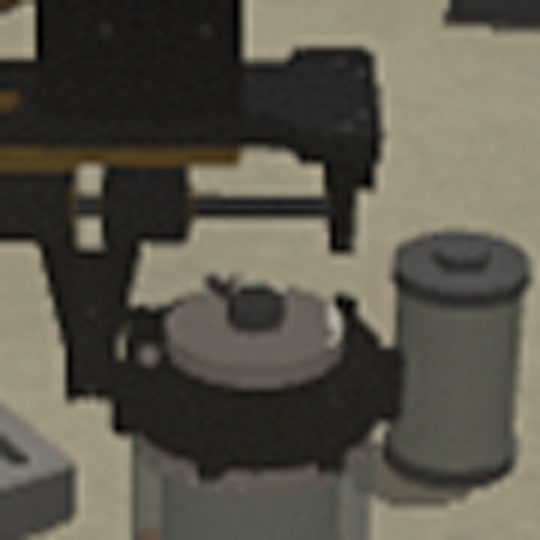

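Now the force is purely tangential, 2.7 N, with the pip at crop (147,353), about 35°. Continuing the stroke to finger angle ≈ 139°.

```bash
python3 -c "
from h import *
print([float(x) for x in arc(.0575,0,[(.0575,d) for d in [4,10]+list(range(17,109,7))+[113,117,120,121]])])"
```

```text
[-4.0, 0.0, -0.1, 0.0, -4.0, 0.0, -10.0, 0.0, -0.9, 0.0, -10.0, 0.0, -16.8, 0.0, -2.5, 0.0, -17.0, 0.0, -23.4, 0.0, -5.0, 0.0, -24.0, 0.0, -29.6, 0.0, -8.2, 0.0, -31.0, 0.0, -35.4, 0.0, -12.2, 0.0, -38.0, 0.0, -40.7, 0.0, -16.8, 0.0, -45.0, 0.0, -45.3, 0.0, -22.1, 0.0, -52.0, 0.0, -49.3, 0.0, -27.9, 0.0, -59.0, 0.0, -52.5, 0.0, -34.1, 0.0, -66.0, 0.0, -55.0, 0.0, -40.7, 0.0, -73.0, 0.0, -56.6, 0.0, -47.5, 0.0, -80.0, 0.0, -57.4, 0.0, -54.5, 0.0, -87.0, 0.0, -57.4, 0.0, -61.5, 0.0, -94.0, 0.0, -56.4, 0.0, -68.5, 0.0, -101.0, 0.0, -54.7, 0.0, -75.3, 0.0, -108.0, 0.0, -52.9, 0.0, -80.0, 0.0, -113.0, 0.0, -51.2, 0.0, -83.6, 0.0, -117.0, 0.0, -49.8, 0.0, -86.2, 0.0, -120.0, 0.0, -49.3, 0.0, -87.1, 0.0, -121.0, 0.0]
```

>>> jog_arm --motion '[-4,0,-0.1,0,-4,0,-10,0,-0.9,0,-10,0,-16.8,0,-2.5,0,-17,0,-23.4,0,-5,0,-24,0,-29.6,0,-8.2,0,-31,0,-35.4,0,-12.2,0,-38,0,-40.7,0,-16.8,0,-45,0,-45.3,0,-22.1,0,-52,0,-49.3,0,-27.9,0,-59,0,-52.5,0,-34.1,0,-66,0,-55,0,-40.7,0,-73,0,-56.6,0,-47.5,0,-80,0,-57.4,0,-54.5,0,-87,0,-57.4,0,-61.5,0,-94,0,-56.4,0,-68.5,0,-101,0,-54.7,0,-75.3,0,-108,0,-52.9,0,-80,0,-113,0,-51.2,0,-83.6,0,-117,0,-49.8,0,-86.2,0,-120,0,-49.3,0,-87.1,0,-121,0]'

```text
time_s: 13.3
position: [0.467, 0.0337, 0.1524]
tcp_rot: [[0.657, -0.001, -0.754], [0.754, 0.001, 0.657], [-0.0, -1.0, 0.002]]
force: [0.1, -0.4, -0.5]
opening: 0.001
```

```bash
cat > st.py <<'E'
from h import *
from rig import bot
import sys
s=bot.read_state();print(s["time_s"],s["position"],s["force"],s["joint_positions"])
d=s["position"][:2]-[.511,-.004];print("R",np.hypot(*d),"phi",np.degrees(np.arctan2(d[1],d[0])));z=s["tcp_rot"][:,2];t=np.array([-z[1],z[0],0]);print("rad",s["force"]@z,"tan",s["force"]@t,"yawz",np.degrees(np.arctan2(z[1],z[0])))
n=sys.argv[1]
for c in sys.argv[2:]:
    p,d=bot.capture(c);p=p[:,:,::-1].copy()
    if c=="side": crop(p,320,170,90,90,6,f"pics/side{n}c.png")
    else: crop(p,300,230,100,100,6,f"pics/top{n}c.png")
E
python3 st.py 6 side top
```

```text
13.3 [0.467  0.0337 0.1524] [ 0.0597 -0.3547 -0.5004] [  -9.6146   27.0309  109.2832    0.0522   43.7778 -148.5914]
R 0.05791726266274786 phi 139.44789730626186
rad -0.27888849501065327 tan 0.2282048923336588 yawz 138.93902608156577
```

View pics/side6c.png

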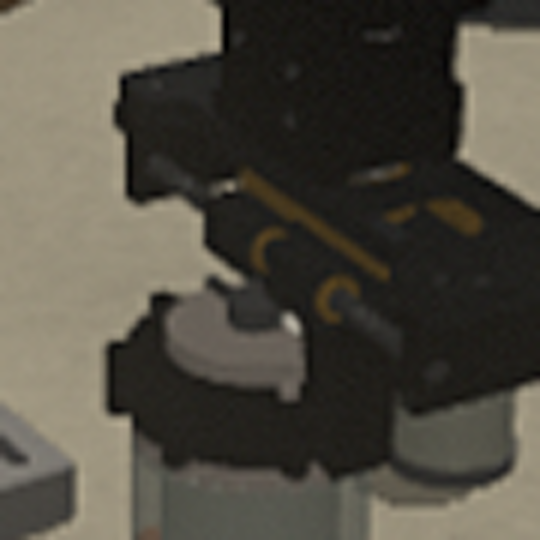

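View pics/top6c.png

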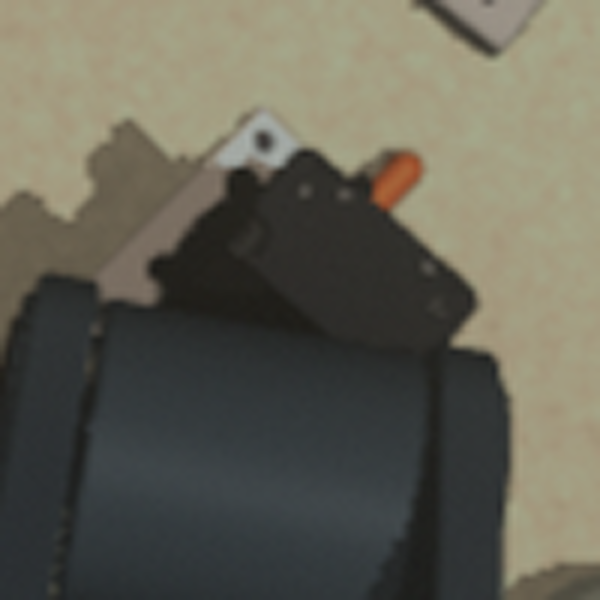

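```bash
python3 - <<'E'
from h import *
from rig import bot
S=bot.get_calibration("side");T=bot.get_calibration("top")
C=np.array([.511,-.004])
q=atz(S,290.5/6-.5+320,388.5/6-.5+170,.152)[:2]-C;print(np.hypot(*q),np.degrees(np.arctan2(q[1],q[0])))
for u,v in((243,182),(163,268)):
    q=atz(T,(u+.5)/6-.5+300,(v+.5)/6-.5+230,.147)[:2]-C;print(np.hypot(*q),np.degrees(np.arctan2(q[1],q[0])))
E
```

```text
0.041196865462578 121.45436453027162
0.04628484660759181 20.542470083459087
0.04570457871425879 72.84000389434206
```

The pip is at about 121° and the ribs at about 20°/73°, so it slipped past the rib late in the stroke and my centre must be a few mm off. I'll probe the ring on this side too.

>>> jog_arm --motion '[-3,0,0,0,-3,0,-6,0,-0.3,0,-6,0,-6,0,-1.8,0,-6,0,-5.9,0,-3.3,0,-6,0,-5.8,0,-4.3,0,-6,0,-5.7,0,-5.3,0,-6,0,-5.7,0,-5.3,0,-6,0]'

```text
time_s: 14.28
position: [0.468, 0.0255, 0.1525]
tcp_rot: [[0.574, -0.0, -0.819], [0.819, 0.0, 0.574], [-0.0, -1.0, 0.0]]
force: [0.1, 0.4, -0.2]
opening: 0.006
```

>>> jog_arm --motion '[0,0,-1,0,0,0,0,0,-2,0,0,0,0,0,-2,0,0,0]'

```text
time_s: 14.65
position: [0.469, 0.0245, 0.1525]
tcp_rot: [[0.574, -0.001, -0.819], [0.819, 0.0, 0.574], [-0.0, -1.0, 0.001]]
force: [-1.1, 0.6, 0.4]
opening: 0.003
```

>>> jog_arm --motion '[0,0,-1,0,0,0,0,0,-1.5,0,0,0,0,0,-1.5,0,0,0]'

```text
time_s: 15.02
position: [0.4691, 0.0244, 0.1524]
tcp_rot: [[0.574, -0.004, -0.819], [0.819, 0.002, 0.574], [-0.001, -1.0, 0.004]]
force: [-4.7, 3.4, 3.8]
opening: 0.002
```

```bash
python3 st.py 7 top
```

```text
15.025 [0.4691 0.0244 0.1524] [-4.6543  3.4139  3.7702] [ -10.7272   27.1628  108.9925    0.0828   44.0768 -155.7327]
R 0.050646759578012186 phi 145.8894740726729
rad 5.786213125445718 tan -0.12146242251960979 yawz 144.94579719721182
```

Two near-opposite ring contacts give the axis at (0.5127, −0.0055) and half-thickness 8.9 mm, which also fits the rib-top contact. So I'll use R = 55 mm. Next I'll measure the collar from the ribs, lift and unwind to a new entry gap.

```bash
cat >> h.py <<'E'
def arc3(R0,x0,steps):
    out=[]
    for R,d,y in steps:
        a=np.radians(d);out+=[float(round(-R*np.sin(a)-x0,1)),y,float(round(R*np.cos(a)-R0,1)),0,-d,0]
    return out
E
python3 - <<'E'
from h import *
a=[(58,0,0),(66,0,-4),(72,0,-25),(72,-6,-50)]+[(72,-d,-50) for d in range(16,127,10)]
print(arc3(51.2,0,a));
b=[(72,-d,0) for d in range(10,121,10)]+[(72,-126,0),(72,-126,20),(72,-126,40),(72,-126,50)]
print(arc3(72,0,b))
E
```

```text
[-0.0, 0, 6.8, 0, 0, 0, -0.0, -4, 14.8, 0, 0, 0, -0.0, -25, 20.8, 0, 0, 0, 7.5, -50, 20.4, 0, 6, 0, 19.8, -50, 18.0, 0, 16, 0, 31.6, -50, 13.5, 0, 26, 0, 42.3, -50, 7.0, 0, 36, 0, 51.8, -50, -1.2, 0, 46, 0, 59.7, -50, -10.9, 0, 56, 0, 65.8, -50, -21.9, 0, 66, 0, 69.9, -50, -33.8, 0, 76, 0, 71.8, -50, -46.2, 0, 86, 0, 71.6, -50, -58.7, 0, 96, 0, 69.2, -50, -71.0, 0, 106, 0, 64.7, -50, -82.8, 0, 116, 0, 58.2, -50, -93.5, 0, 126, 0]
[12.5, 0, -1.1, 0, 10, 0, 24.6, 0, -4.3, 0, 20, 0, 36.0, 0, -9.6, 0, 30, 0, 46.3, 0, -16.8, 0, 40, 0, 55.2, 0, -25.7, 0, 50, 0, 62.4, 0, -36.0, 0, 60, 0, 67.7, 0, -47.4, 0, 70, 0, 70.9, 0, -59.5, 0, 80, 0, 72.0, 0, -72.0, 0, 90, 0, 70.9, 0, -84.5, 0, 100, 0, 67.7, 0, -96.6, 0, 110, 0, 62.4, 0, -108.0, 0, 120, 0, 58.2, 0, -114.3, 0, 126, 0, 58.2, 20, -114.3, 0, 126, 0, 58.2, 40, -114.3, 0, 126, 0, 58.2, 50, -114.3, 0, 126, 0]
```

View pics/top7c.png

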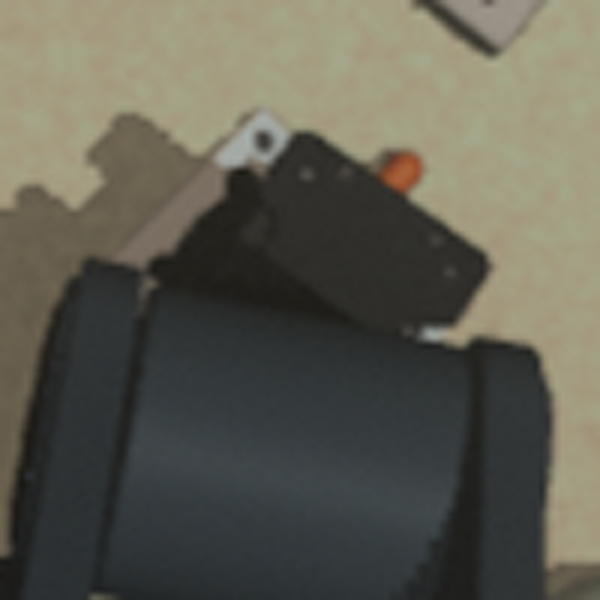

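Ribs are still at (243,182) and (163,268), so the collar hasn't moved since. Lifting and unwinding.

>>> jog_arm --motion '[0,0,6.8,0,0,0,0,-4,14.8,0,0,0,0,-25,20.8,0,0,0,7.5,-50,20.4,0,6,0,19.8,-50,18,0,16,0,31.6,-50,13.5,0,26,0,42.3,-50,7,0,36,0,51.8,-50,-1.2,0,46,0,59.7,-50,-10.9,0,56,0,65.8,-50,-21.9,0,66,0,69.9,-50,-33.8,0,76,0,71.8,-50,-46.2,0,86,0,71.6,-50,-58.7,0,96,0,69.2,-50,-71,0,106,0,64.7,-50,-82.8,0,116,0,58.2,-50,-93.5,0,126,0]'

```text
time_s: 17.08
position: [0.5814, 0.0172, 0.2029]
tcp_rot: [[0.32, 0.002, 0.947], [-0.947, -0.0, 0.32], [0.001, -1.0, 0.001]]
force: [0.7, 0.1, -0.3]
opening: 0.004
```

```bash
python3 st.py 8 side
```

```text
17.075 [0.5814 0.0172 0.2029] [ 0.7176  0.0671 -0.3242] [ -9.3024  29.782   90.939   -0.0125  59.1878 -27.95  ]
R 0.07350135673384661 phi 16.760729032967788
rad 0.7009124978218807 tan -0.16595216068804625 yawz 18.653992356972736
```

View pics/side8c.png

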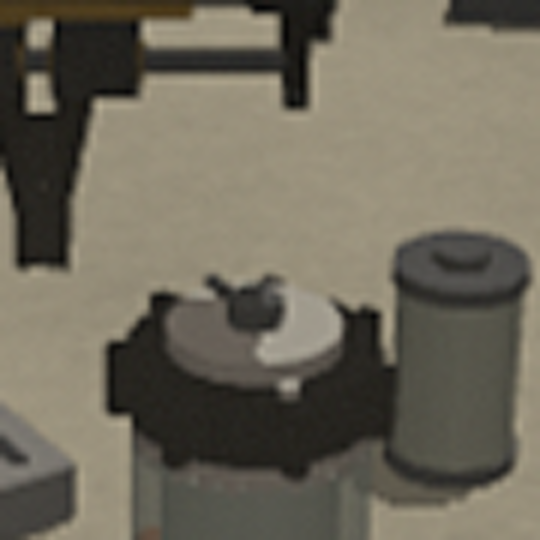

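Pip at crop (289,387), about 123°, so the collar is at about 170°. Continuing to the entry gap at −107°.

>>> jog_arm --motion '[12.5,0,-1.1,0,10,0,24.6,0,-4.3,0,20,0,36,0,-9.6,0,30,0,46.3,0,-16.8,0,40,0,55.2,0,-25.7,0,50,0,62.4,0,-36,0,60,0,67.7,0,-47.4,0,70,0,70.9,0,-59.5,0,80,0,72,0,-72,0,90,0,70.9,0,-84.5,0,100,0,67.7,0,-96.6,0,110,0,62.4,0,-108,0,120,0,58.2,0,-114.3,0,126,0,58.2,20,-114.3,0,126,0,58.2,40,-114.3,0,126,0,58.2,50,-114.3,0,126,0]'

```text
time_s: 19.12
position: [0.4913, -0.0744, 0.152]
tcp_rot: [[-0.957, -0.001, -0.291], [0.291, 0.0, -0.957], [0.001, -1.0, -0.0]]
force: [0.1, 0.3, 0.3]
opening: 0.007
```

```bash
sed -i 's/\[.511,-.004\]/[.5127,-.0055]/' st.py; python3 st.py 9 top; python3 -c "
from h import *
print(arc3(72,0,[(64,0,0),(57,0,0),(55,0,0)]+[(55,d,0) for d in [4,8,12,18,24,30,36]]))"
```

```text
19.125 [ 0.4913 -0.0744  0.152 ] [0.0632 0.2883 0.2797] [-21.5178  28.7095 105.3705  -0.002   45.9525  85.4093]
R 0.07214041184858358 phi -107.28647142914393
rad -0.2941957314184371 tan -0.023489331773160763 yawz -106.92561976389251
[-0.0, 0, -8.0, 0, 0, 0, -0.0, 0, -15.0, 0, 0, 0, -0.0, 0, -17.0, 0, 0, 0, -3.8, 0, -17.1, 0, -4, 0, -7.7, 0, -17.5, 0, -8, 0, -11.4, 0, -18.2, 0, -12, 0, -17.0, 0, -19.7, 0, -18, 0, -22.4, 0, -21.8, 0, -24, 0, -27.5, 0, -24.4, 0, -30, 0, -32.3, 0, -27.5, 0, -36, 0]
```

View pics/top9c.png

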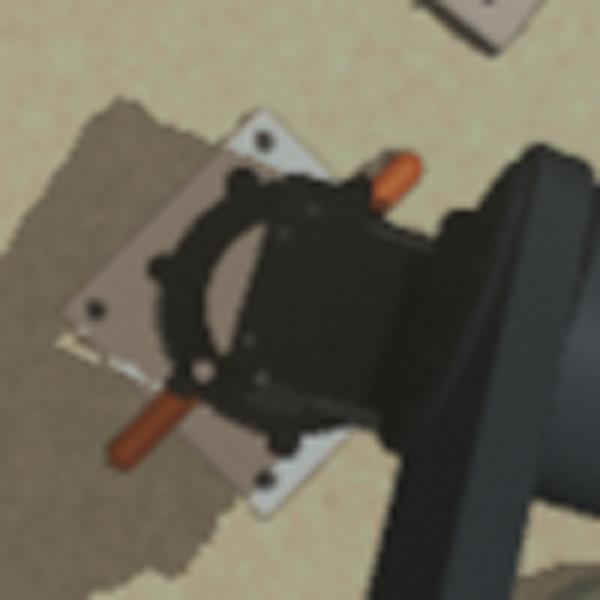

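The pip at (203,370) and the ribs match. Going in to R = 55 and starting the push.

>>> jog_arm --motion '[0,0,-8,0,0,0,0,0,-15,0,0,0,0,0,-17,0,0,0,-3.8,0,-17.1,0,-4,0,-7.7,0,-17.5,0,-8,0,-11.4,0,-18.2,0,-12,0,-17,0,-19.7,0,-18,0,-22.4,0,-21.8,0,-24,0,-27.5,0,-24.4,0,-30,0,-32.3,0,-27.5,0,-36,0]'

```text
time_s: 20.42
position: [0.5301, -0.0581, 0.1529]
tcp_rot: [[-0.944, -0.001, 0.329], [-0.329, -0.001, -0.944], [0.001, -1.0, 0.0]]
force: [-1.6, -1.6, 0.8]
opening: 0.003
```

```bash
python3 st.py 10 top;  python3 -c "
from h import *
print(arc3(55,0,[(55,d,0) for d in [4,10]+list(range(17,130,7))+[133]]))"
```

```text
20.425 [ 0.5301 -0.0581  0.1529] [-1.5642 -1.5693  0.8413] [-18.2303  30.7845 100.1774  -0.0824  49.094   52.6139]
R 0.05536561636196816 phi -71.67819679693001
rad 0.9674877830496154 tan -1.9933998901896954 yawz -70.79020411508773
[-3.8, 0, -0.1, 0, -4, 0, -9.6, 0, -0.8, 0, -10, 0, -16.1, 0, -2.4, 0, -17, 0, -22.4, 0, -4.8, 0, -24, 0, -28.3, 0, -7.9, 0, -31, 0, -33.9, 0, -11.7, 0, -38, 0, -38.9, 0, -16.1, 0, -45, 0, -43.3, 0, -21.1, 0, -52, 0, -47.1, 0, -26.7, 0, -59, 0, -50.2, 0, -32.6, 0, -66, 0, -52.6, 0, -38.9, 0, -73, 0, -54.2, 0, -45.4, 0, -80, 0, -54.9, 0, -52.1, 0, -87, 0, -54.9, 0, -58.8, 0, -94, 0, -54.0, 0, -65.5, 0, -101, 0, -52.3, 0, -72.0, 0, -108, 0, -49.8, 0, -78.2, 0, -115, 0, -46.6, 0, -84.1, 0, -122, 0, -42.7, 0, -89.6, 0, -129, 0, -40.2, 0, -92.5, 0, -133, 0]
```

View pics/top10c.png

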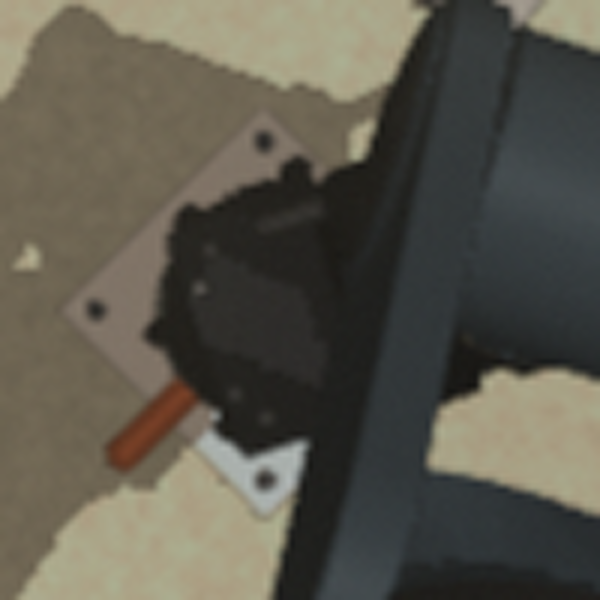

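>>> jog_arm --motion '[-3.8,0,-0.1,0,-4,0,-9.6,0,-0.8,0,-10,0,-16.1,0,-2.4,0,-17,0,-22.4,0,-4.8,0,-24,0,-28.3,0,-7.9,0,-31,0,-33.9,0,-11.7,0,-38,0,-38.9,0,-16.1,0,-45,0,-43.3,0,-21.1,0,-52,0,-47.1,0,-26.7,0,-59,0,-50.2,0,-32.6,0,-66,0,-52.6,0,-38.9,0,-73,0,-54.2,0,-45.4,0,-80,0,-54.9,0,-52.1,0,-87,0,-54.9,0,-58.8,0,-94,0,-54,0,-65.5,0,-101,0,-52.3,0,-72,0,-108,0,-49.8,0,-78.2,0,-115,0,-46.6,0,-84.1,0,-122,0,-42.7,0,-89.6,0,-129,0,-40.2,0,-92.5,0,-133,0]'

```text
time_s: 22.98
position: [0.5405, 0.0427, 0.1536]
tcp_rot: [[0.883, 0.006, 0.469], [-0.469, -0.001, 0.883], [0.005, -1.0, 0.002]]
force: [1.7, -0.0, 1.7]
opening: 0.006
```

```bash
python3 st.py 11 side;  python3 -c "
from h import *
print(arc3(55,0,[(55,d,0) for d in [4,10]+list(range(17,60,7))+[63,66,67]]))"
```

```text
22.975 [0.5405 0.0427 0.1536] [ 1.7066 -0.0023  1.6868] [ -7.3041  31.144   99.1526   0.0121  49.3826 -69.357 ]
R 0.05560743967119666 phi 60.04477887534225
rad 0.8015272513277039 tan -1.5085575845075514 yawz 62.045411071728346
[-3.8, 0, -0.1, 0, -4, 0, -9.6, 0, -0.8, 0, -10, 0, -16.1, 0, -2.4, 0, -17, 0, -22.4, 0, -4.8, 0, -24, 0, -28.3, 0, -7.9, 0, -31, 0, -33.9, 0, -11.7, 0, -38, 0, -38.9, 0, -16.1, 0, -45, 0, -43.3, 0, -21.1, 0, -52, 0, -47.1, 0, -26.7, 0, -59, 0, -49.0, 0, -30.0, 0, -63, 0, -50.2, 0, -32.6, 0, -66, 0, -50.6, 0, -33.5, 0, -67, 0]
```

View pics/side11c.png

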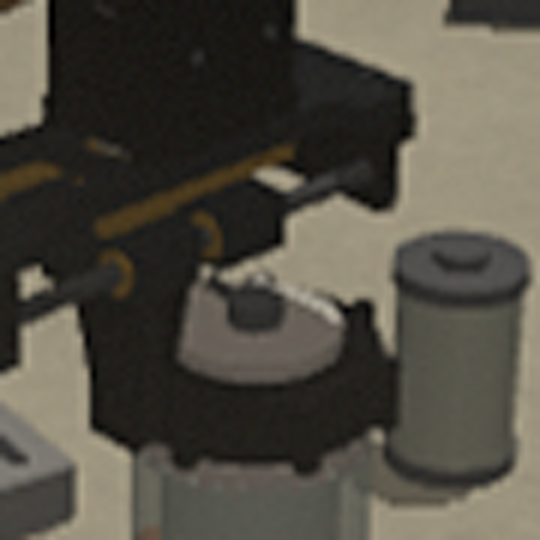

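>>> jog_arm --motion '[-3.8,0,-0.1,0,-4,0,-9.6,0,-0.8,0,-10,0,-16.1,0,-2.4,0,-17,0,-22.4,0,-4.8,0,-24,0,-28.3,0,-7.9,0,-31,0,-33.9,0,-11.7,0,-38,0,-38.2,0,-15.4,0,-44,0,-38.2,0,-15.4,0,-44,0]'

```text
time_s: 24.02
position: [0.498, 0.0472, 0.1531]
tcp_rot: [[0.962, 0.002, -0.272], [0.272, 0.0, 0.962], [0.002, -1.0, -0.0]]
force: [0.4, 0.5, 0.8]
opening: 0.007
```

```bash
python3 st.py 12 side top;  python3 -c "
from h import *
print(arc3(55,0,[(55,-3,0),(60,-5,0),(70,-6,0),(72,-6,-25),(72,-10,-50)]+[(72,-d,-50) for d in range(20,111,10)]));print(arc3(72,0,[(72,-d,0) for d in range(10,101,10)]+[(72,-103,0),(72,-103,25),(72,-103,50),(64,-103,50),(57,-103,50),(55,-103,50)]))"
```

```text
24.025 [0.498  0.0472 0.1531] [0.3893 0.4953 0.827 ] [  -7.4208   28.7644  104.9363    0.0336   46.2068 -113.2411]
R 0.05469726895098855 phi 105.5603404500803
rad 0.37042018767977775 tan -0.5094155363311426 yawz 105.79703104162539
[2.9, 0, -0.1, 0, 3, 0, 5.2, 0, 4.8, 0, 5, 0, 7.3, 0, 14.6, 0, 6, 0, 7.5, -25, 16.6, 0, 6, 0, 12.5, -50, 15.9, 0, 10, 0, 24.6, -50, 12.7, 0, 20, 0, 36.0, -50, 7.4, 0, 30, 0, 46.3, -50, 0.2, 0, 40, 0, 55.2, -50, -8.7, 0, 50, 0, 62.4, -50, -19.0, 0, 60, 0, 67.7, -50, -30.4, 0, 70, 0, 70.9, -50, -42.5, 0, 80, 0, 72.0, -50, -55.0, 0, 90, 0, 70.9, -50, -67.5, 0, 100, 0, 67.7, -50, -79.6, 0, 110, 0]
[12.5, 0, -1.1, 0, 10, 0, 24.6, 0, -4.3, 0, 20, 0, 36.0, 0, -9.6, 0, 30, 0, 46.3, 0, -16.8, 0, 40, 0, 55.2, 0, -25.7, 0, 50, 0, 62.4, 0, -36.0, 0, 60, 0, 67.7, 0, -47.4, 0, 70, 0, 70.9, 0, -59.5, 0, 80, 0, 72.0, 0, -72.0, 0, 90, 0, 70.9, 0, -84.5, 0, 100, 0, 70.2, 0, -88.2, 0, 103, 0, 70.2, 25, -88.2, 0, 103, 0, 70.2, 50, -88.2, 0, 103, 0, 62.4, 50, -86.4, 0, 103, 0, 55.5, 50, -84.8, 0, 103, 0, 53.6, 50, -84.4, 0, 103, 0]
```

View pics/side12c.png

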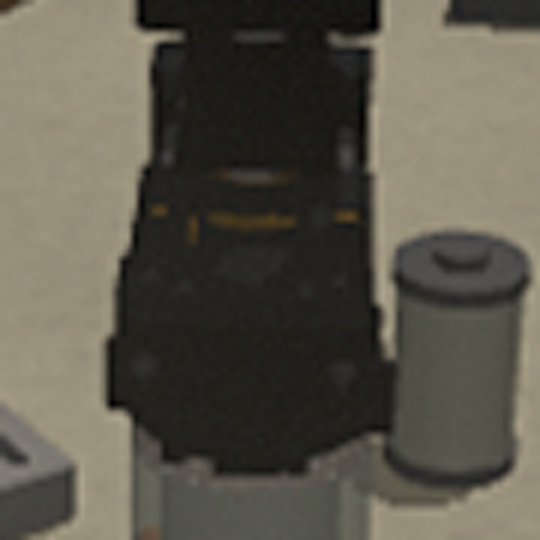

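View pics/top12c.png

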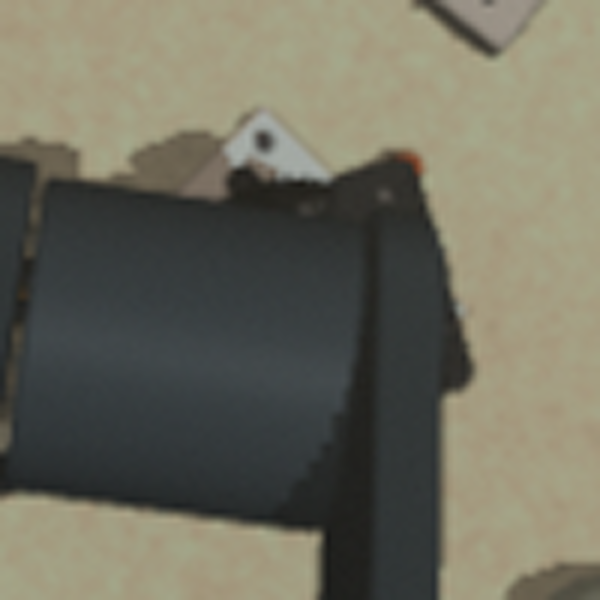

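The rib phase is back at (243,182), so the stroke was about 4 pitches. Backing off and lifting to unwind.

>>> jog_arm --motion '[2.9,0,-0.1,0,3,0,5.2,0,4.8,0,5,0,7.3,0,14.6,0,6,0,7.5,-25,16.6,0,6,0,12.5,-50,15.9,0,10,0,24.6,-50,12.7,0,20,0,36,-50,7.4,0,30,0,46.3,-50,0.2,0,40,0,55.2,-50,-8.7,0,50,0,62.4,-50,-19,0,60,0,67.7,-50,-30.4,0,70,0,70.9,-50,-42.5,0,80,0,72,-50,-55,0,90,0,70.9,-50,-67.5,0,100,0,67.7,-50,-79.6,0,110,0]'

```text
time_s: 26.0
position: [0.5842, -0.0115, 0.202]
tcp_rot: [[-0.078, -0.002, 0.997], [-0.997, -0.0, -0.078], [0.0, -1.0, -0.002]]
force: [-0.3, -0.2, -0.5]
opening: 0.005
```

```bash
python3 st.py 13 side top
```

```text
26.0 [ 0.5842 -0.0115  0.202 ] [-0.2865 -0.1695 -0.4536] [-12.0603  30.1023  90.4595  -0.0335  59.5374  -7.5648]
R 0.07173529902613911 phi -4.762977041108398
rad -0.2715364476576429 tan -0.19134530102775194 yawz -4.478545410804586
```

View pics/side13c.png

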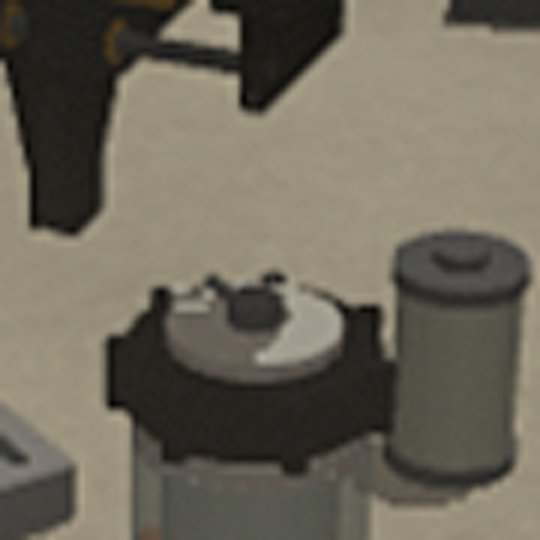

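View pics/top13c.png

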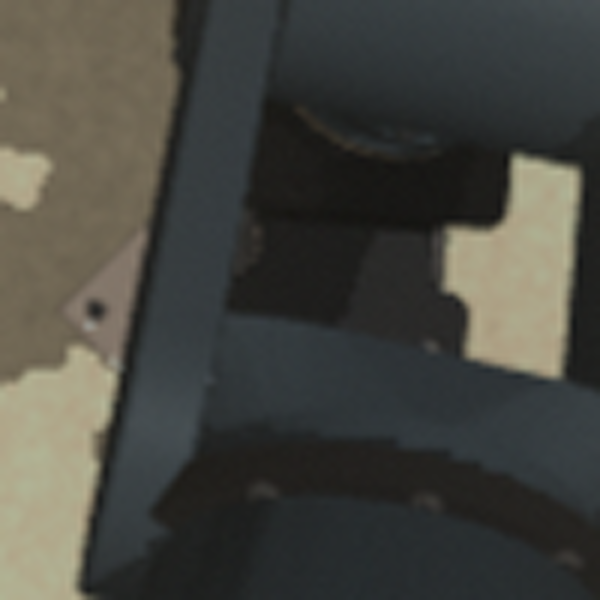

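Ribs at (172,455) and (293,468) match the pre-stroke picture, so exactly 4 pitches were made; the pip is hidden behind the lid. Back to the same entry.

>>> jog_arm --motion '[12.5,0,-1.1,0,10,0,24.6,0,-4.3,0,20,0,36,0,-9.6,0,30,0,46.3,0,-16.8,0,40,0,55.2,0,-25.7,0,50,0,62.4,0,-36,0,60,0,67.7,0,-47.4,0,70,0,70.9,0,-59.5,0,80,0,72,0,-72,0,90,0,70.9,0,-84.5,0,100,0,70.2,0,-88.2,0,103,0,70.2,25,-88.2,0,103,0,70.2,50,-88.2,0,103,0]'

```text
time_s: 27.72
position: [0.4916, -0.0744, 0.1523]
tcp_rot: [[-0.957, 0.0, -0.291], [0.291, -0.0, -0.957], [-0.0, -1.0, 0.0]]
force: [0.3, -0.4, -0.7]
opening: 0.002
```

```bash
python3 st.py 14 top;  python3 -c "
from h import *
print(arc3(72,0,[(64,0,0),(57,0,0),(55,0,0)]+[(55,d,0) for d in [4,8]+list(range(15,114,7))]));print(arc3(55,0,[(55,d,0) for d in [4,10]+list(range(17,95,7))+[98,100,100]]))"
```

```text
27.725 [ 0.4916 -0.0744  0.1523] [ 0.3258 -0.362  -0.6667] [-21.5007  28.6863 105.3515  -0.0012  45.9365  85.3945]
R 0.07201627330915004 phi -107.03474633817808
rad 0.2516744103617174 tan 0.4169487257015572 yawz -106.89429771236654
[-0.0, 0, -8.0, 0, 0, 0, -0.0, 0, -15.0, 0, 0, 0, -0.0, 0, -17.0, 0, 0, 0, -3.8, 0, -17.1, 0, -4, 0, -7.7, 0, -17.5, 0, -8, 0, -14.2, 0, -18.9, 0, -15, 0, -20.6, 0, -21.0, 0, -22, 0, -26.7, 0, -23.9, 0, -29, 0, -32.3, 0, -27.5, 0, -36, 0, -37.5, 0, -31.8, 0, -43, 0, -42.1, 0, -36.6, 0, -50, 0, -46.1, 0, -42.0, 0, -57, 0, -49.4, 0, -47.9, 0, -64, 0, -52.0, 0, -54.1, 0, -71, 0, -53.8, 0, -60.6, 0, -78, 0, -54.8, 0, -67.2, 0, -85, 0, -55.0, 0, -73.9, 0, -92, 0, -54.3, 0, -80.6, 0, -99, 0, -52.9, 0, -87.2, 0, -106, 0, -50.6, 0, -93.5, 0, -113, 0]
[-3.8, 0, -0.1, 0, -4, 0, -9.6, 0, -0.8, 0, -10, 0, -16.1, 0, -2.4, 0, -17, 0, -22.4, 0, -4.8, 0, -24, 0, -28.3, 0, -7.9, 0, -31, 0, -33.9, 0, -11.7, 0, -38, 0, -38.9, 0, -16.1, 0, -45, 0, -43.3, 0, -21.1, 0, -52, 0, -47.1, 0, -26.7, 0, -59, 0, -50.2, 0, -32.6, 0, -66, 0, -52.6, 0, -38.9, 0, -73, 0, -54.2, 0, -45.4, 0, -80, 0, -54.9, 0, -52.1, 0, -87, 0, -54.9, 0, -58.8, 0, -94, 0, -54.5, 0, -62.7, 0, -98, 0, -54.2, 0, -64.6, 0, -100, 0, -54.2, 0, -64.6, 0, -100, 0]
```

View pics/top14c.png

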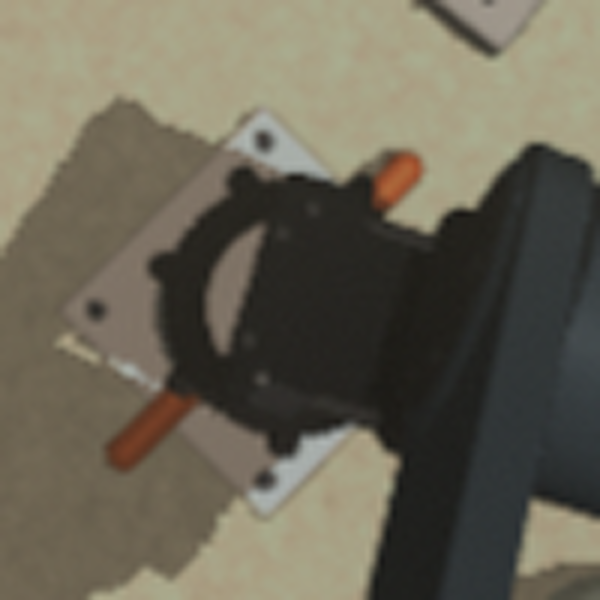

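Same phase. The collar is now at about 376°. Repeating the stroke (δ 113, then 100).

>>> jog_arm --motion '[0,0,-8,0,0,0,0,0,-15,0,0,0,0,0,-17,0,0,0,-3.8,0,-17.1,0,-4,0,-7.7,0,-17.5,0,-8,0,-14.2,0,-18.9,0,-15,0,-20.6,0,-21,0,-22,0,-26.7,0,-23.9,0,-29,0,-32.3,0,-27.5,0,-36,0,-37.5,0,-31.8,0,-43,0,-42.1,0,-36.6,0,-50,0,-46.1,0,-42,0,-57,0,-49.4,0,-47.9,0,-64,0,-52,0,-54.1,0,-71,0,-53.8,0,-60.6,0,-78,0,-54.8,0,-67.2,0,-85,0,-55,0,-73.9,0,-92,0,-54.3,0,-80.6,0,-99,0,-52.9,0,-87.2,0,-106,0,-50.6,0,-93.5,0,-113,0]'

```text
time_s: 30.28
position: [0.5681, -0.0007, 0.1536]
tcp_rot: [[0.109, 0.002, 0.994], [-0.994, -0.002, 0.109], [0.002, -1.0, 0.002]]
force: [-0.8, -2.4, 1.5]
opening: 0.008
```

```bash
python3 st.py 15 side
```

```text
30.275 [ 0.5681 -0.0007  0.1536] [-0.78   -2.3761  1.5446] [-11.2928  32.8075  95.265   -0.1112  51.7873 -17.4796]
R 0.055649593602253924 phi 4.946845426042463
rad -1.0314137528070368 tan -2.2769147111794044 yawz 6.255600578348551
```

View pics/side15c.png

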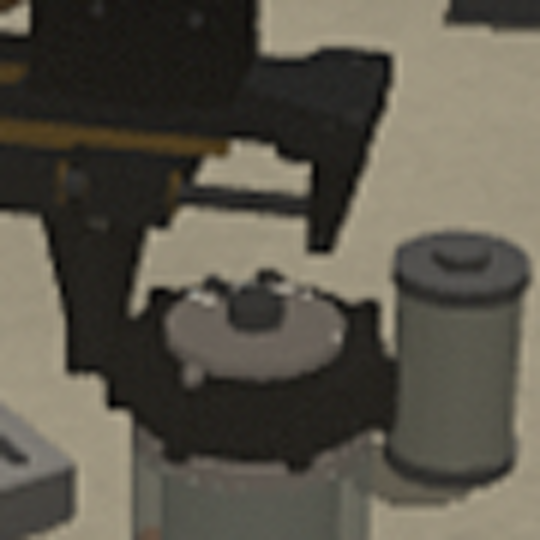

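The pip at (193,375) is about 75°, as expected. Continuing.

>>> jog_arm --motion '[-3.8,0,-0.1,0,-4,0,-9.6,0,-0.8,0,-10,0,-16.1,0,-2.4,0,-17,0,-22.4,0,-4.8,0,-24,0,-28.3,0,-7.9,0,-31,0,-33.9,0,-11.7,0,-38,0,-38.9,0,-16.1,0,-45,0,-43.3,0,-21.1,0,-52,0,-47.1,0,-26.7,0,-59,0,-50.2,0,-32.6,0,-66,0,-52.6,0,-38.9,0,-73,0,-54.2,0,-45.4,0,-80,0,-54.9,0,-52.1,0,-87,0,-54.9,0,-58.8,0,-94,0,-54.5,0,-62.7,0,-98,0,-54.2,0,-64.6,0,-100,0,-54.2,0,-64.6,0,-100,0]'

```text
time_s: 32.45
position: [0.4983, 0.0471, 0.1531]
tcp_rot: [[0.962, 0.002, -0.274], [0.274, 0.0, 0.962], [0.002, -1.0, -0.001]]
force: [2.1, 0.8, 0.8]
opening: 0.005
```

>>> jog_arm --motion '[2.9,0,-0.1,0,3,0,5.2,0,4.8,0,5,0,7.3,0,14.6,0,6,0,7.5,-25,16.6,0,6,0,12.5,-50,15.9,0,10,0,24.6,-50,12.7,0,20,0,36,-50,7.4,0,30,0,46.3,-50,0.2,0,40,0,55.2,-50,-8.7,0,50,0,62.4,-50,-19,0,60,0,67.7,-50,-30.4,0,70,0,70.9,-50,-42.5,0,80,0,72,-50,-55,0,90,0,70.9,-50,-67.5,0,100,0,67.7,-50,-79.6,0,110,0]'

```text
time_s: 34.33
position: [0.5839, -0.0115, 0.202]
tcp_rot: [[-0.077, -0.002, 0.997], [-0.997, -0.0, -0.077], [0.0, -1.0, -0.002]]
force: [0.0, -0.2, 0.2]
opening: 0.008
```

```bash
python3 st.py 16 side
```

```text
34.325 [ 0.5839 -0.0115  0.202 ] [ 0.0231 -0.23    0.1816] [-12.065   30.0935  90.4866  -0.0504  59.5454  -7.6124]
R 0.07142833511416985 phi -4.827738017333098
rad 0.04038554593617838 tan -0.2275551136722927 yawz -4.427051527863496
```

View pics/side16c.png

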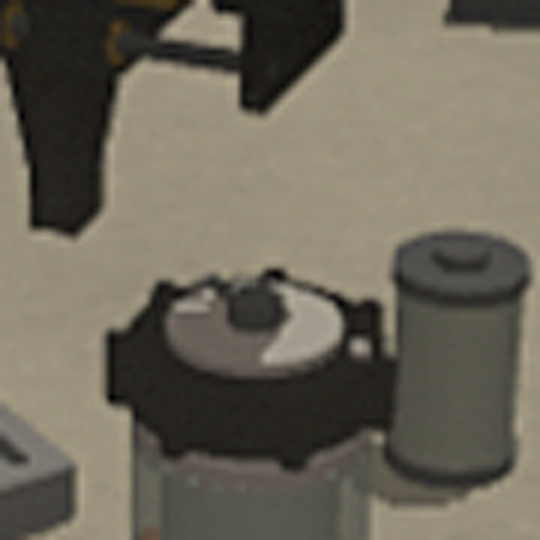

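Pip at (359,346), about 175°, so the collar is at about 581° and about 139° remain. Final stroke: same entry, finger to about +36° (3° short), then I'll check.

>>> jog_arm --motion '[12.5,0,-1.1,0,10,0,24.6,0,-4.3,0,20,0,36,0,-9.6,0,30,0,46.3,0,-16.8,0,40,0,55.2,0,-25.7,0,50,0,62.4,0,-36,0,60,0,67.7,0,-47.4,0,70,0,70.9,0,-59.5,0,80,0,72,0,-72,0,90,0,70.9,0,-84.5,0,100,0,70.2,0,-88.2,0,103,0,70.2,25,-88.2,0,103,0,70.2,50,-88.2,0,103,0]'

```text
time_s: 36.0
position: [0.4913, -0.0746, 0.1522]
tcp_rot: [[-0.957, -0.0, -0.291], [0.291, -0.0, -0.957], [0.0, -1.0, 0.0]]
force: [0.1, 0.3, -0.7]
opening: 0.011
```

```bash
python3 st.py 17 top; python3 -c "
from h import *
print(arc3(55,0,[(55,d,0) for d in [4,10,17,23,27,29,29.5]]))"
```

```text
36.0 [ 0.4913 -0.0746  0.1522] [ 0.1029  0.3259 -0.6619] [-21.5284  28.6889 105.3745  -0.0358  45.9418  85.4244]
R 0.07235520223688062 phi -107.2412995362069
rad -0.3420069257134202 tan 0.0035508099591268468 yawz -106.92791608399439
[-3.8, 0, -0.1, 0, -4, 0, -9.6, 0, -0.8, 0, -10, 0, -16.1, 0, -2.4, 0, -17, 0, -21.5, 0, -4.4, 0, -23, 0, -25.0, 0, -6.0, 0, -27, 0, -26.7, 0, -6.9, 0, -29, 0, -27.1, 0, -7.1, 0, -29.5, 0]
```

View pics/top17c.png

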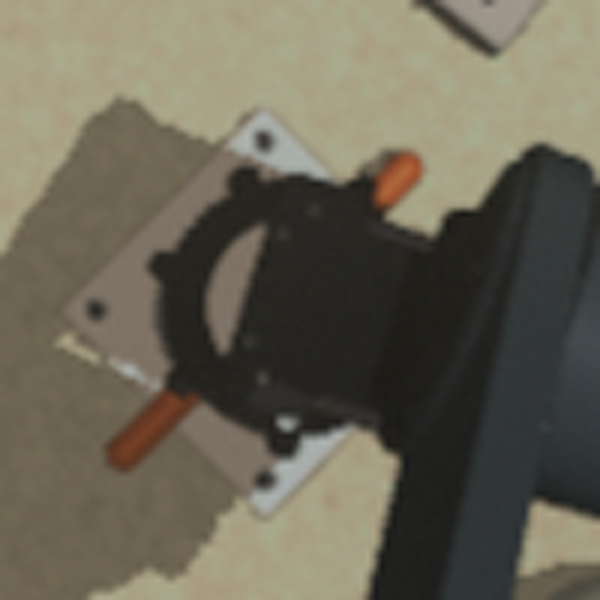

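```bash
python3 - <<'E'
from h import *
from rig import bot
T=bot.get_calibration("top")
q=atz(T,287.5/6-.5+300,424.5/6-.5+230,.155)[:2]-[.512,-.0053];print(np.hypot(*q),np.degrees(np.arctan2(q[1],q[0])))
E
```

```text
0.04036084918157358 176.05009410336015
```

>>> jog_arm --motion '[0,0,-8,0,0,0,0,0,-15,0,0,0,0,0,-17,0,0,0,-3.8,0,-17.1,0,-4,0,-7.7,0,-17.5,0,-8,0,-14.2,0,-18.9,0,-15,0,-20.6,0,-21,0,-22,0,-26.7,0,-23.9,0,-29,0,-32.3,0,-27.5,0,-36,0,-37.5,0,-31.8,0,-43,0,-42.1,0,-36.6,0,-50,0,-46.1,0,-42,0,-57,0,-49.4,0,-47.9,0,-64,0,-52,0,-54.1,0,-71,0,-53.8,0,-60.6,0,-78,0,-54.8,0,-67.2,0,-85,0,-55,0,-73.9,0,-92,0,-54.3,0,-80.6,0,-99,0,-52.9,0,-87.2,0,-106,0,-50.6,0,-93.5,0,-113,0]'

```text
time_s: 38.55
position: [0.568, -0.0007, 0.1536]
tcp_rot: [[0.109, 0.002, 0.994], [-0.994, -0.002, 0.109], [0.002, -1.0, 0.002]]
force: [-0.7, -1.3, 1.2]
opening: 0.006
```

>>> jog_arm --motion '[-3.8,0,-0.1,0,-4,0,-9.6,0,-0.8,0,-10,0,-15.2,0,-2.1,0,-16,0,-19.7,0,-3.7,0,-21,0,-23.2,0,-5.2,0,-25,0,-25.8,0,-6.4,0,-28,0,-27.1,0,-7.1,0,-29.5,0,-27.1,0,-7.1,0,-29.5,0]'

```text
time_s: 39.55
position: [0.5585, 0.0259, 0.1533]
tcp_rot: [[0.58, 0.003, 0.815], [-0.815, -0.001, 0.58], [0.002, -1.0, 0.002]]
force: [1.2, 0.0, 2.3]
opening: 0.005
```

```bash
python3 st.py 18 side top; python3 -c "
from h import *
# back off 3, out, up, then away along radial
print(arc3(55,0,[(55,-3,0),(60,-5,0),(70,-6,0),(90,-6,-30),(120,-6,-60)]))"
```

```text
39.55 [0.5585 0.0259 0.1533] [1.1976 0.0154 2.3188] [ -8.7895  32.2553  96.6154  -0.0082  50.9686 -44.2379]
R 0.05553838987040686 phi 34.47088880240938
rad 0.9889923670194632 tan -0.6820964622953802 yawz 35.4536384962859
[2.9, 0, -0.1, 0, 3, 0, 5.2, 0, 4.8, 0, 5, 0, 7.3, 0, 14.6, 0, 6, 0, 9.4, -30, 34.5, 0, 6, 0, 12.5, -60, 64.3, 0, 6, 0]
```

View pics/side18c.png

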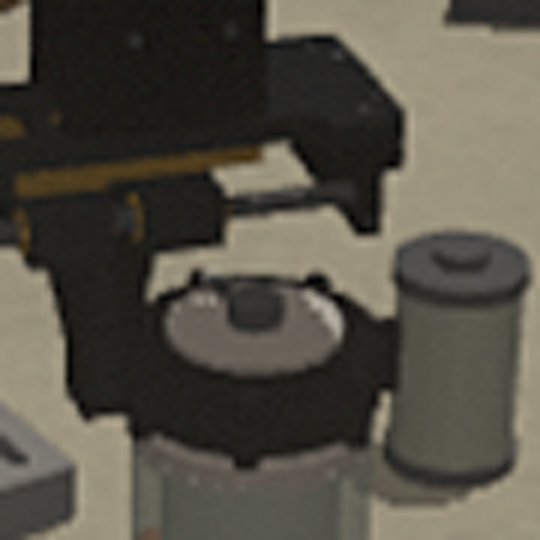

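View pics/top18c.png

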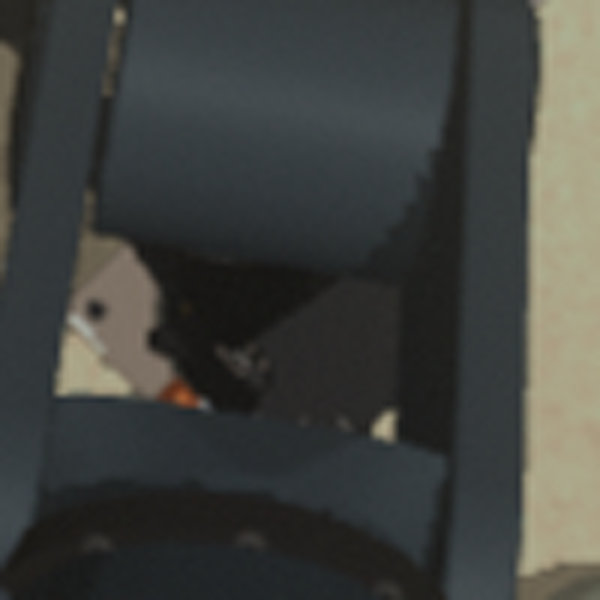

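Side view: the front rib's foot is at (248,462); at the start it was at about (253,473), so it's about 2° short as planned. I'll back off and swing clear to see the pip and bar from above.

>>> jog_arm --motion '[2.9,0,-0.1,0,3,0,5.2,0,4.8,0,5,0,7.3,0,14.6,0,6,0,7.5,-25,25,0,6,0,0,-60,35,0,6,0,-50,-60,37,0,6,0,-110,-60,40,0,6,0,-170,-60,42,0,6,0,-225,-60,45,0,6,0,-255,-60,46,0,6,0,-255,-60,46,0,6,0]'

```text
time_s: 41.02
position: [0.4451, 0.2623, 0.2124]
tcp_rot: [[0.495, -0.002, 0.869], [-0.869, -0.0, 0.495], [-0.001, -1.0, -0.002]]
force: [0.9, 0.2, -0.2]
opening: 0.006
```

```bash
python3 - <<'E'
from h import *
from rig import bot
for c in("top","side"):
    p,d=bot.capture(c);p=p[:,:,::-1].copy();cv2.imwrite(f"pics/{c}19.png",p)
    if c=="top":crop(p,305,240,90,75,8,"pics/top19c.png")
    else: crop(p,320,190,80,80,6,"pics/side19c.png")
E
```

```text
(no output)
```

View pics/top19c.png

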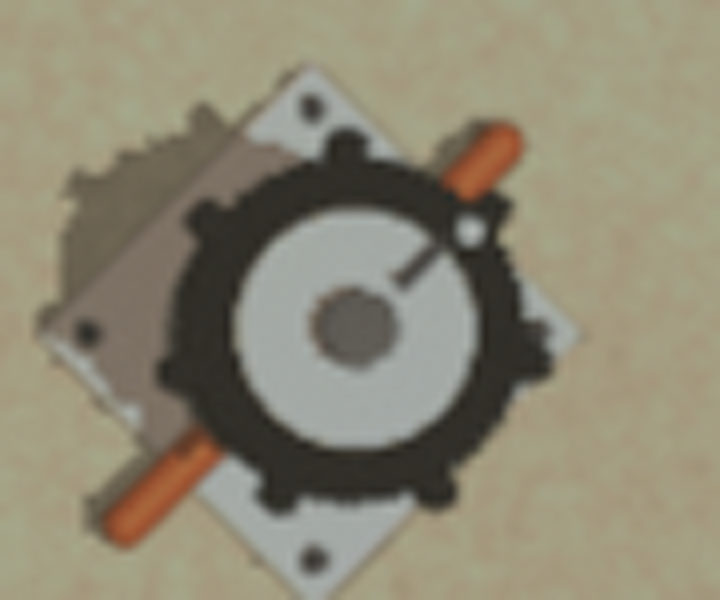

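View pics/top19.png

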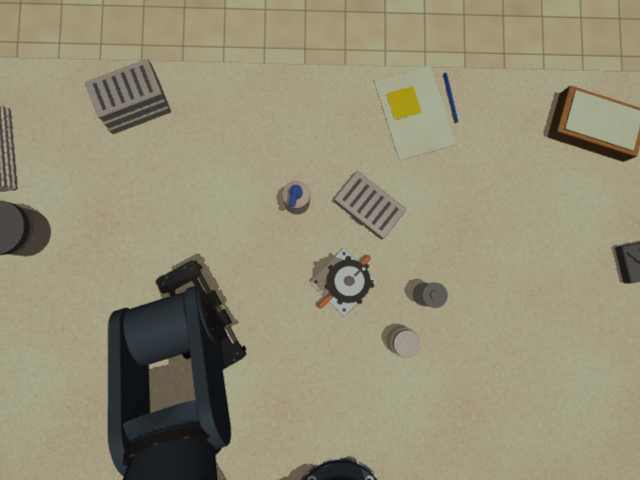

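```bash
python3 - <<'E'
from h import *
from rig import bot
T=bot.get_calibration("top")
g=lambda x,y:((x+.5)/8-.5+305,(y+.5)/8-.5+240)
c0=np.array([.5120,-.0053])
def ang(x,y,z):
    q=atz(T,*g(x,y),z)[:2]-c0;return np.hypot(*q),np.degrees(np.arctan2(q[1],q[0]))
def cen(f,x0,y0,r=30,thr=150):
    a=cv2.imread(f);b=a[y0-r:y0+r,x0-r:x0+r].min(2).astype(float)
    m=cv2.connectedComponents((b>110).astype(np.uint8))
    l=m[1];k=l[r,r];w=(l==k)*(b-90);yy,xx=np.mgrid[:2*r,:2*r];return x0-r+(w*xx).sum()/w.sum(),y0-r+(w*yy).sum()/w.sum()
p0=cen("pics/top0c.png",463,226,22);p1=cen("pics/top19c.png",470,231,22)
print(p0,ang(*p0,.150),p1,ang(*p1,.156))
# bar: dark pixels on lid
for f in("pics/top0c.png","pics/top19c.png"):
    a=cv2.imread(f).min(2);P=[]
    for y in range(230,300):
        for x in range(385,460):
            r,t=ang(x,y,.158)
            if .0135<r<.029 and a[y,x]<100:P.append((x,y,t))
    P=np.array(P);print(len(P),P.mean(0), ang(P[:,0].mean(),P[:,1].mean(),.159))
E
```

```text
(np.float64(462.13609370743666), np.float64(226.78801416507764)) (np.float64(0.0384922186131546), np.float64(-47.32547081584874)) (np.float64(470.37024114930733), np.float64(231.00041046690612)) (np.float64(0.038703306757114385), np.float64(-50.15279469670505))
871 [416.69   265.7842 -44.9458] (np.float64(0.022136783135836058), np.float64(-44.853879519511324))
739 [416.7537 265.5047 -44.8531] (np.float64(0.022198845840117002), np.float64(-44.753687629365935))
```

The pip is at −50.2° and the bar at −44.8°, so 5.3° remain; the bystanders haven't moved. I'll re-enter the same gap for a small final push.

```bash
python3 - <<'E'
from h import *
from scipy.spatial.transform import Rotation as R
def M(r):
    m=np.eye(4);m[:3,3]=r[:3];m[:3,:3]=R.from_rotvec(np.radians(r[3:])).as_matrix();return m
cur=M([-255,-60,46,0,6,0])
def a(R_,d,y):
    t=np.radians(d);return [-R_*np.sin(t),y,R_*np.cos(t)-55,0,-d,0]
seq=[[-225,-60,45,0,6,0],[-170,-60,42,0,6,0],[-110,-60,40,0,6,0],[-50,-60,37,0,6,0],[0,-60,35,0,6,0],a(75,-7,-30),a(72,-7,0),a(63,-7,0),a(57,-6,0),a(55,-5,0),a(55,-2,0),a(55,0,0),a(55,2,0),a(55,4,0),a(55,4.5,0),a(55,4.5,0)]
o=[]
for r in seq:
    m=np.linalg.inv(cur)@M(r);o+=[float(round(x,1)) for x in list(m[:3,3])+list(np.degrees(R.from_matrix(m[:3,:3]).as_rotvec()))]
print(o)
E
```

```text
[29.9, 0.0, 2.1, 0.0, -0.0, 0.0, 85.0, 0.0, 4.9, 0.0, -0.0, 0.0, 144.8, 0.0, 9.2, 0.0, -0.0, 0.0, 204.8, 0.0, 12.5, 0.0, -0.0, 0.0, 254.8, 0.0, 15.7, 0.0, -0.0, 0.0, 265.5, 30.0, 1.2, 0.0, 1.0, 0.0, 265.4, 60.0, -1.8, 0.0, 1.0, 0.0, 265.3, 60.0, -10.8, 0.0, 1.0, 0.0, 264.2, 60.0, -16.8, 0.0, -0.0, 0.0, 263.2, 60.0, -18.8, 0.0, -1.0, 0.0, 260.3, 60.0, -18.9, 0.0, -4.0, 0.0, 258.4, 60.0, -19.1, 0.0, -6.0, 0.0, 256.5, 60.0, -19.3, 0.0, -8.0, 0.0, 254.6, 60.0, -19.6, 0.0, -10.0, 0.0, 254.1, 60.0, -19.7, 0.0, -10.5, 0.0, 254.1, 60.0, -19.7, 0.0, -10.5, 0.0]
```

>>> jog_arm --motion '[29.9,0,2.1,0,0,0,85,0,4.9,0,0,0,144.8,0,9.2,0,0,0,204.8,0,12.5,0,0,0,254.8,0,15.7,0,0,0,265.5,30,1.2,0,1,0,265.4,60,-1.8,0,1,0,265.3,60,-10.8,0,1,0,264.2,60,-16.8,0,0,0,263.2,60,-18.8,0,-1,0,260.3,60,-18.9,0,-4,0,258.4,60,-19.1,0,-6,0,256.5,60,-19.3,0,-8,0,254.6,60,-19.6,0,-10,0,254.1,60,-19.7,0,-10.5,0,254.1,60,-19.7,0,-10.5,0]'

```text
time_s: 43.12
position: [0.5554, 0.0296, 0.1528]
tcp_rot: [[0.642, 0.001, 0.767], [-0.767, 0.0, 0.642], [0.001, -1.0, 0.001]]
force: [3.3, -0.2, 1.5]
opening: 0.004
```

```bash
python3 st.py 20 side
```

```text
43.125 [0.5554 0.0296 0.1528] [ 3.3142 -0.2445  1.5016] [ -8.4661  32.1468  97.0005   0.0252  50.7732 -48.4387]
R 0.05532054909698211 phi 39.44637385670078
rad 2.3851501476670722 tan -2.315840831093587 yawz 39.95673467800972
```

View pics/side20c.png

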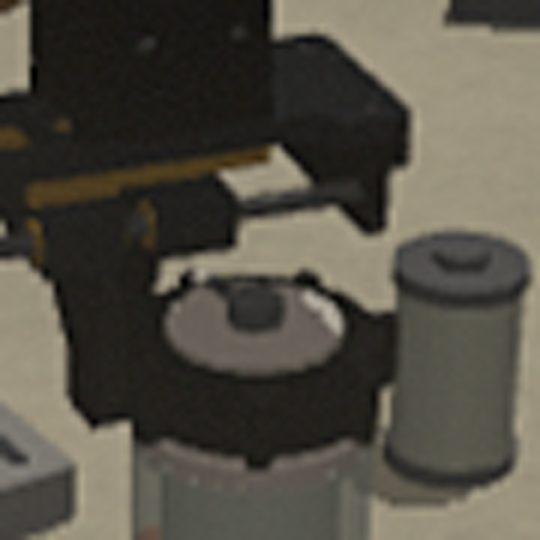

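The finger advanced 5° from last time, with the rib foot now at (258,465). Backing off and looking again.

>>> jog_arm --motion '[2.9,0,-0.1,0,3,0,5.2,0,4.8,0,5,0,7.3,0,14.6,0,6,0,7.5,-25,25,0,6,0,0,-60,35,0,6,0,-50,-60,32,0,6,0,-110,-60,30,0,6,0,-170,-60,28,0,6,0,-225,-60,26,0,6,0,-255,-60,25,0,6,0,-255,-60,25,0,6,0]'

```text
time_s: 44.55
position: [0.4078, 0.2424, 0.2123]
tcp_rot: [[0.562, -0.003, 0.827], [-0.827, -0.001, 0.562], [-0.001, -1.0, -0.002]]
force: [0.7, -0.2, -0.1]
opening: 0.005
```

```bash
python3 - <<'E'
from h import *
from rig import bot
for c in("top","side"):
    p,d=bot.capture(c);p=p[:,:,::-1].copy();cv2.imwrite(f"pics/{c}21.png",p)
    if c=="top":crop(p,305,240,90,75,8,"pics/top21c.png")
    else: crop(p,320,190,80,80,6,"pics/side21c.png")
T=bot.get_calibration("top")
g=lambda x,y:((x+.5)/8-.5+305,(y+.5)/8-.5+240)
c0=np.array([.5120,-.0053])
def ang(x,y,z):
    q=atz(T,*g(x,y),z)[:2]-c0;return np.hypot(*q),np.degrees(np.arctan2(q[1],q[0]))
a=cv2.imread("pics/top21c.png");b=a.min(2).astype(float)
P=[];W=[]
for y in range(180,280):
    for x in range(420,520):
        r,t=ang(x,y,.156)
        if .0345<r<.0425 and b[y,x]>100:P.append((x,y));W.append(b[y,x]-80)
m=np.average(P,axis=0,weights=W);print(m,ang(*m,.156))
E
```

```text
[461.5635 220.237 ] (np.float64(0.03888209090548352), np.float64(-44.91021273808588))
```

View pics/top21c.png

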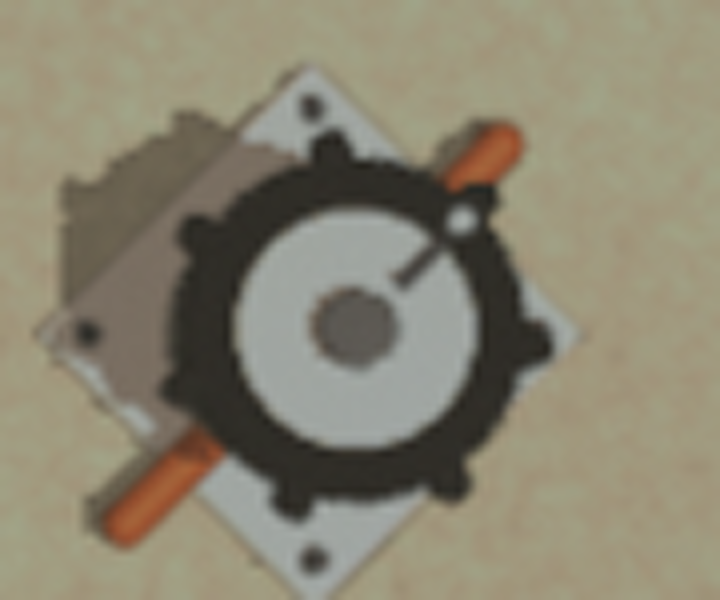

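View pics/side21.png

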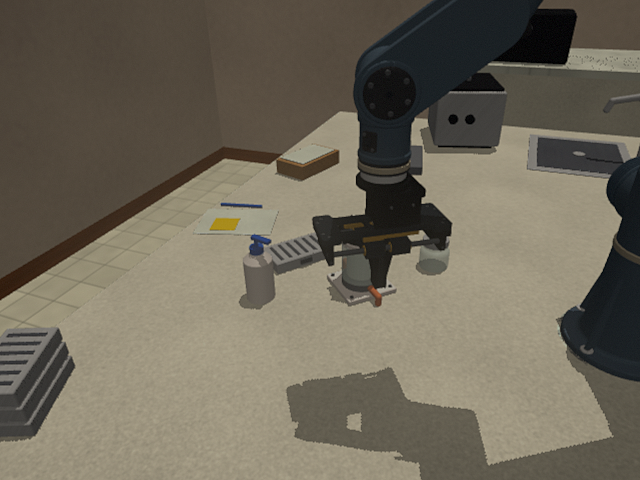

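The pip is at −44.9° and the bar at −44.8°. The tracked pip angles (−47→0→123→329→535→675) add up to two turns, the plunger is up and the arm is clear. Handing in.

```bash
python3 -c "
from rig import bot
print(bot.hand_in(), bot.read_state()['time_s'])"
```

```text
the job is handed in; nothing more can be done
the job is handed in; nothing more can be done
```

The vent was pressed and released first, then the collar was loosened two full turns. The job was handed in at about 45 s.

- **Vent:** I pressed it with the shut fingertips while the collar was still tight. It stopped at 0.160 m under about 20 N, which is its full-down height. The next side picture showed it back up.
- **Collar:** I pushed it anticlockwise in several strokes and tracked the pip after each one, for two turns in total. In the last top picture the pip is at −44.9° and the pointer bar at −44.8°.
- **Other items:** In the last full top picture, taken just before the final 5° push, the soap, jar, cartridge and cassette stood where they started. The arm finished about 0.25 m clear of the filter and touching nothing.

**What went wrong:**
- My first axis estimate was about 2 mm off, and I misjudged the thickness of the tapered fingers. As a result the fingertip slipped over a rib twice, with forces under about 8 N. Touching the ring on opposite sides fixed this.
- The two cameras disagreed by about 4–5 mm on the filter's position along y.
- For one part of the turn the pip was hidden from view. I confirmed that part from the rib positions and from where the pip reappeared.

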